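# Hold the square reference plaque flush on the sloped port of the reflectance meter

## Task

Take the square reference plaque out of the case of standards and hold its white face flush against the sloped measuring port of the reflectance meter, centred over the round opening, with a gentle press that pushes the sprung port plate well in. Finish while still holding it there for the reading: the robot does not let go. Leave the head at the tilt it is set to, the other standards in the case and everything else on the bench where it is.

Things in the scene. Friction and masses are not known exactly. Their poses are not given: they have to be found in the camera images.
- plaque_grip (a point): Centre of the square reference plaque's grip bar, 31 mm above its face. Plaque: square plate 62 x 62 x 10 mm, white ceramic face beneath; an aluminium grip bar stands on the middle of its back, 36 mm long (own x), 14 mm thick (own y), 10 to 52 mm above the face. About 0.12 kg. Own z points from the face out through the grip.
- plaque_face (a point): Centre of the plaque's flat white face, its underside as it lies face down in one of the case's three recesses (any of them): face 8 mm above the bench, back level with the case's top, grip bar along the case's length. Axes as plaque_grip.
- case: Fixed wooden case of standards, a slab 250 mm (own x) x 90 mm (own y) x 18 mm high; origin at the centre of its underside. Three square recesses 66 mm wide and 10 mm deep stand in a row along own x, 78 mm apart (at -78, 0, +78 mm). They hold the square plaque, a round disc and a light trap, in any order.
- disc_mid (a point): Half-way up the round standard disc (62 mm across, 10 mm thick), which has the same grip bar as the square plaque, 52 mm high in all. Not the one wanted.
- trap_mid (a point): Half-way up the black light trap, a round flanged cap 62 mm across at the foot, 46 mm above, 50 mm high. Not wanted.
- meter: Fixed base of the reflectance meter, 240 (own x) x 170 mm (own y); origin at the centre of its underside; own -x is its front with display and keys, 43 mm high. Two yoke cheeks (outer faces at 73 mm, clamp knobs to 87 mm either side of the middle, 153 mm high) carry the tilting head on a level axis along own y, 25 mm behind the origin and 128 mm above the bench.
- head (a joint): Tilt of the meter's head about its level axis, rad: 0 is port face level, looking up; it grows as the face leans towards the meter's front (own -x), so it is the slope of the face from level. Clamped by stiff friction (5 N m), set between 0.26 and 0.6 and to be left so.
- port (a point): Centre of the round opening (28 mm) in the outer surface of the port plate, a flat black square plate 86 x 86 mm proud of the head's sloped upper face, 47 mm from the tilt axis when out. Own z is the face's outward normal (up and towards the meter's front), own x runs up the slope, own y is level.
- port_plate (a joint): How far the port plate is pressed in along its own normal, m: 0 is out, 0.006 is its stop. Springs: about 3 N to start it, 6.6 N at 3 mm in, 10 N at the stop.
- head_edge (a point): Middle of the front (lower) upper edge of the head housing, 65 mm before and 34 mm above the tilt axis in the head's frame; it shows whether the tilt was disturbed.
- jar: Closed reagent jar, 60 mm across, 98 mm high; origin at the centre of its underside. Bystander.
- beaker: Empty beaker, 66 mm across, 85 mm high; origin at the centre of its underside. Bystander.
- boat: Shallow weighing boat 70 x 50 x 16 mm; origin at the centre of its underside. Bystander.
- spoon: Steel weighing spoon about 150 mm long, lying flat. Bystander.
- wash: Wash bottle, 60 mm across, 150 mm high; origin at the centre of its underside. Bystander.
Mind the look-alikes: they are no part of the job. What is shaped like the part that bears plaque_grip but blue or pink is not meant.

How it is judged:
By the outcome, as a careful person would: the job done as asked, in the order asked, and still so for the second after the job is handed in, while the arm keeps its last pose, push and grip.
It also fails if it takes over 54 s, if anything falls off the work surface, if the arm or the gripper's body presses on something with over 40 N, if the wrist force passes 120 N, or if a joint passes its speed limit or range.

## Robot

A 6-joint arm with a two-finger parallel gripper is mounted at the origin on the work surface. World frame = base frame: x ahead of the robot, y to its left, z up, the work surface at z = 0. Lengths are in mm, angles in rad, forces in N, time in s.
With the tool pointing down it reaches from about 275 to 725 mm from the base axis. Payload 5.6 kg.
Tool frame: the origin (TCP) lies on the mounting face of the last link; the fingertips stand 173 mm ahead of it and the grasp point (between the pads) lies 155 mm ahead of it; z points along the fingers, y is the direction in which the jaws open and shut (so a half turn about z gives the same grasp; the last joint's range is limited). The gripper opens to 85 mm and grips with 20 to 120 N. Pads are 22 mm wide; open, the fingers measure 114 mm over their backs; the gripper's body (76 mm by 85 mm) begins 54 mm behind the grasp point. The pads swing forward as they close: fully open they stand 13 mm farther back than shut.
Start: joints at [-0.864, 0.255, 0.108, 0, -1.424, -0.285], TCP at [225.19, -501.78, 404.683] pointing down, gripper open.
Joint ranges: [-2.95, 2.95], [-1.21, 1.97], [-1.09, 1.5], [-2.87, 1.71], [-2.94, -0.07], [-3.05, 3.05]. Speed limits (rad/s): [2.57, 2.57, 3.14, 3.14, 3.14, 3.14].

## Interface

Orientations are given as a unit quaternion [w, x, y, z].
In Python, from bench import env, camera, camera_model gives the robot as it stands. The module is installed in compiled form; this text tells all that it offers.
- The arm moves only by the tool send_rows, never from a script. Its argument "moves" is a list of rows, each a list of 6 numbers: the shift along the tool's x, y, z as a fraction of full scale, then the turn, a rotation vector about the tool's x, y, z as a fraction of full scale. A call has 1 to 8 rows; each row shifts and turns the commanded pose from where the row before left it, along the tool's axes as they then stand; what a row does not reach is not made up. Full scale, the value 1, is 0.4 m for a shift and 180 degrees for a turn. A row lasts 1/10 s, in which the tool goes at most 50 mm and 8.59 degrees, less where a joint would pass 70% of its speed; a pose out of reach is approached as far as the arm can. A call with a number of a shift or a turn outside -1 to 1 is refused whole. A call with a gripper value outside its range is refused whole. "grip" is the closure, from -1 (fully open) to 1 (shut), set as the call begins (left out, the last holds). The fingers move at their own pace and stop on an object; "newtons" is the grip in N (left out, the last holds). Time passes only in rows, so rows that do not move let the fingers close. It gives the time, the measured TCP pose, the force and the opening at its end, in the units of the state.
- env.sense(): the state, without advancing time (a new reading comes with each control period).
- camera(name): name is "scene" or "top"; returns the picture (400x640x3 uint8, red, green, blue); there is no depth.
- camera_model(name): a dict with "fov_y" (degrees; the focal length in pixels is half the picture's height over the tangent of half this angle, whatever the lens; pixels are square), "cx", "cy" (the principal point, pixels), "k1" (the pictures are not rectified: a ray, as slopes to the right and down, at radius r is drawn at 1 + k1 r^2 times it, then the intrinsics apply), "cam_to_world" (4x4, takes a point from camera to world coordinates). Camera axes: x right, y up, looking along -z (the intrinsics and any distortion apply to the point x, -y, -z); pixel columns grow to the right and rows downward; lengths in mm; the calibration is good to about 2 mm. A picture is of the moment at which its call begins. camera_model takes no time and is no camera call.
- env.sign_off(): hands the job in, once; it reports no verdict.
The state is a dict: "t": time; "joint_pos": joint angles; "joint_vel": joint speeds; "joint_efforts": joint torques, N m; "ee_pos": TCP position; "orientation": TCP orientation; "wrist_force": force on the tool from outside, world axes, zero at the start; "moment": the same for the moment, N m; "grip_width": finger opening in mm.
Only numpy, scipy, OpenCV 4.12 (cv2) and the standard library are available. Lean on these libraries where they do the work, as an engineer would, in place of code of your own. Each camera call takes 0.05 s, during which the arm holds its last target.

## Working session

There is one attempt and no reset: what is moved stays moved. The work goes in short steps, Python scripts to look and compute and a tool call to move; the robot and the scene stay as the last step left them, time stands still between calls to the robot, and variables do not carry over. Pictures are saved under pics/ and viewed, and the job is handed in when it is done.

Besides the shell and the picture viewer there is one more tool, called after "Emit:" in YAML: its name, and indented under it one key for each argument. send_rows: Moves the arm, as the interface text tells. Its arguments: {"type":"object","properties":{"moves":{"type":"array"},"grip":{"type":"number"},"newtons":{"type":"number"}},"required":["moves"]}

```bash
mkdir -p pics; ls
python3 - <<'E'
from bench import env,camera,camera_model
import cv2,numpy as np
for n in("scene","top"):
    im=camera(n); cv2.imwrite(f"pics/{n}0.png",im[:,:,::-1]); np.save(f"pics/{n}0.npy",im)
    m=camera_model(n); print(n,{k:(np.round(v,4).tolist() if k=="cam_to_world" else v) for k,v in m.items()})
print(env.sense())
E
```

```text
pics
scene {'fov_y': 44.99218778244522, 'cx': 320.5029501928988, 'cy': 193.34507958440824, 'k1': 0.051509517410356837, 'cam_to_world': [[0.6595, -0.5951, 0.4592, 1239.1884], [0.7517, 0.5231, -0.4017, -602.1856], [-0.0012, 0.6101, 0.7923, 1228.3907], [0.0, 0.0, 0.0, 1.0]]}
top {'fov_y': 43.050995505254434, 'cx': 321.4818221180104, 'cy': 200.0458397172202, 'k1': -0.15803377843867863, 'cam_to_world': [[-0.0174, 0.9937, -0.1106, 440.9078], [-0.9998, -0.0183, -0.0068, -34.0161], [-0.0088, 0.1104, 0.9938, 1690.7033], [0.0, 0.0, 0.0, 1.0]]}
{'t': 0.1, 'joint_pos': array([-8.64413568e-01,  2.55715105e-01,  1.07147963e-01, -4.54209239e-04,
       -1.42390758e+00, -2.84593679e-01]), 'joint_vel': array([ 0.00060831, -0.00167624,  0.0040647 ,  0.00181155, -0.00044163,
        0.00035291]), 'joint_efforts': array([-1.02128535e-03, -3.87605667e+01,  2.38473129e+01,  5.37773475e+00,
       -3.79282515e-03, -6.93623974e-06]), 'ee_pos': array([ 225.17340874, -501.64040366,  403.87225051]), 'orientation': array([-2.01388971e-04, -2.09301938e-01,  9.77850676e-01,  8.45074766e-04]), 'wrist_force': array([-0.13161244, -0.01167951, -0.92590595]), 'moment': array([-0.02714633, -0.02365562,  0.11712297]), 'grip_width': 85.70223327693925}
```

View pics/scene0.png

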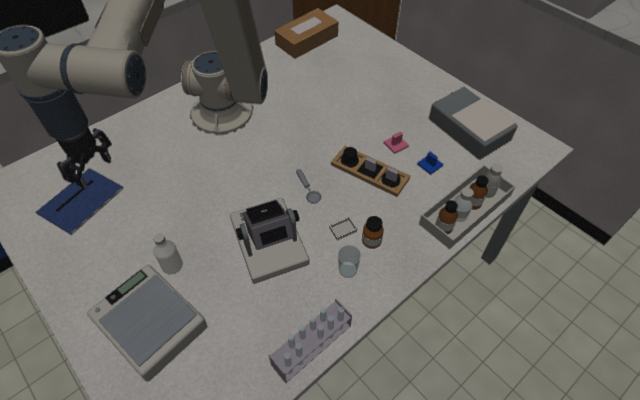

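View pics/top0.png

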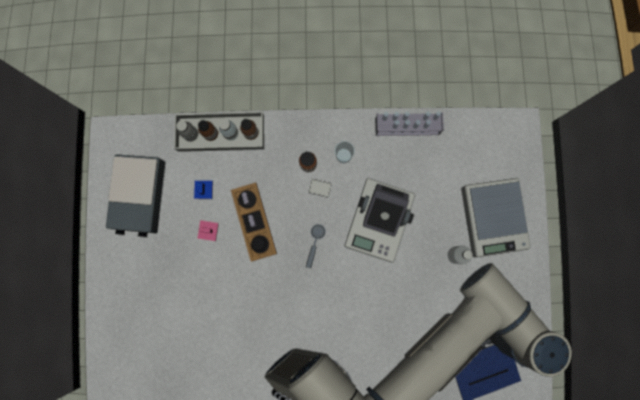

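Run:
```python
import cv2,numpy as np
def crop(n,x0,y0,x1,y1,s,o):
    im=np.load(f"pics/{n}0.npy")[y0:y1,x0:x1,::-1]
    im=np.clip(im.astype(float)*1.4,0,255).astype(np.uint8)
    cv2.imwrite(o,cv2.resize(im,None,fx=s,fy=s,interpolation=cv2.INTER_CUBIC))
crop("top",225,175,285,265,6,"pics/c1.png")
crop("scene",325,140,415,200,8,"pics/c2.png")
crop("top",335,170,425,270,6,"pics/c3.png")
crop("scene",220,190,320,285,6,"pics/c4.png")
```

```text
(no output)
```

View pics/c1.png

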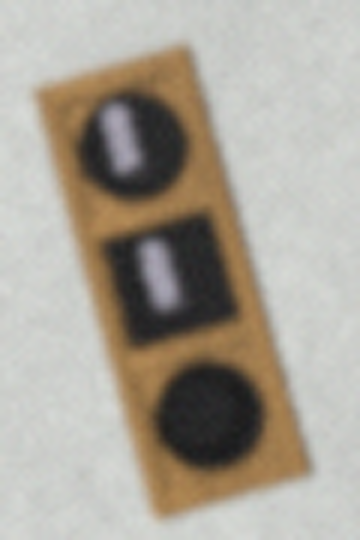

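View pics/c2.png

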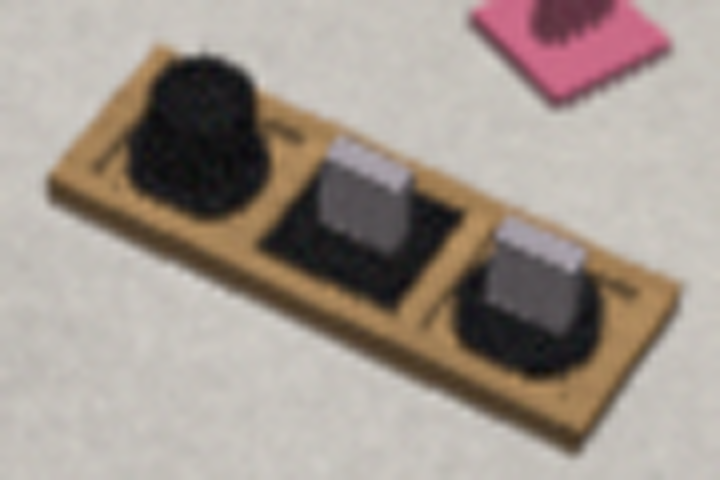

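View pics/c3.png

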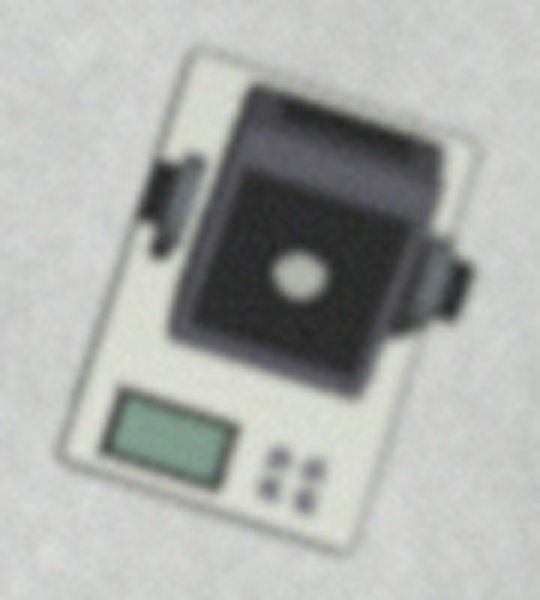

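View pics/c4.png

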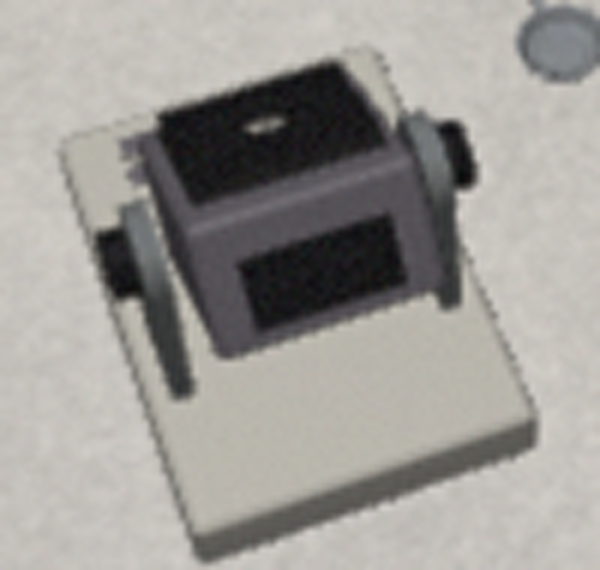

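```bash
cat > h.py <<'E'
import numpy as np,cv2
from bench import camera_model
from scipy.optimize import least_squares
from scipy.spatial.transform import Rotation as R
CM={n:camera_model(n) for n in("scene","top")}
def proj(n,P):
    m=CM[n];P=np.atleast_2d(P);T=np.linalg.inv(m["cam_to_world"])
    c=P@T[:3,:3].T+T[:3,3]; u=c[:,0]/-c[:,2]; v=-c[:,1]/-c[:,2]
    f=200/np.tan(np.radians(m["fov_y"]/2)); k=1+m["k1"]*(u*u+v*v)
    return np.c_[m["cx"]+f*u*k,m["cy"]+f*v*k]
def rz(a): return R.from_euler("z",a).as_matrix()
def px(c,x0,y0,s): return (np.array(c,float)+.5)/s-.5+[x0,y0]
def meter_pts(p):
    x,y,a,t=p[:4]
    Rm=rz(a);o=np.array([x,y,0])
    # head frame: x up slope ; normal leans to -x
    ex=np.array([np.cos(t),0,np.sin(t)]);ez=np.array([-np.sin(t),0,np.cos(t)]);ey=np.array([0,1,0])
    ax=np.array([25,0,128.])
    port=ax+47*ez
    W=lambda q:o+Rm@q
    Rp=Rm@np.c_[ex,ey,ez]
    cor=[W(port+sx*43*ex+sy*43*ey) for sx,sy in((1,1),(1,-1),(-1,-1),(-1,1))]
    return W,W(port),cor,Rp,W(ax-65*ex+34*ez)
E
cat > fit.py <<'E'
from h import *
# case
tc=px([(38,90),(187,45),(312,468),(160,517)],225,175,6)
sc=px([(682,290),(577,437),(50,182),(157,48)],325,140,8)
# order unknown: top view up = +x world, left=+y
def case(p): return np.array([[p[0],p[1],0]]+0*1)+0
loc=np.array([(125,45),(125,-45),(-125,-45),(-125,45)])
def corners(p,z=18): 
    q=np.c_[loc,np.full(4,z)]; return q@rz(p[2]).T+[p[0],p[1],0]
from itertools import product
def asg(n,pts,p):
    q=proj(n,corners(p)); 
    d=np.linalg.norm(q[:,None]-pts[None],axis=2); return pts[d.argmin(1)],d.argmin(1)
from math import pi
p0=None
# initial from top-view: back-project approx
def back(n,uv,z):
    return least_squares(lambda q:(proj(n,[[q[0],q[1],z]])[0]-uv),[450,0]).x
c=np.array([back("top",u,18) for u in tc]); print("case top corners",c.round(1).tolist())
c2=np.array([back("scene",u,18) for u in sc]); print("scene",c2.round(1).tolist())
m=c.mean(0); d=(c[0]+c[1]-c[2]-c[3]); p0=[*m,np.arctan2(d[1],d[0])]
for which in(("top",),("scene",),("top","scene")):
    def res(p):
        r=[]
        for n in which: r.append((proj(n,corners(p))-asg(n,{"top":tc,"scene":sc}[n],p)[0]).ravel())
        return np.concatenate(r)
    s=least_squares(res,p0); print(which,s.x.round(4),"rms",np.sqrt(np.mean(s.fun**2)).round(2))
# meter
to=px([(300,275)],335,170,6);so=px([(266,125)],220,190,6)
# corners order (+x,+y),(+x,-y),(-x,-y),(-x,+y): front(-x) is display = lower in top
tp=px([(242,172),(420,222),(362,372),(192,330)],335,170,6)
tb=px([(192,45),(482,143),(345,555),(60,460)],335,170,6)
sp=px([(195,208),(398,148),(338,62),(158,115)],220,190,6)
bl=np.array([(120,85),(120,-85),(-120,-85),(-120,85)])
print("port top@170",back("top",to[0],170),"scene",back("scene",so[0],170))
E
python3 fit.py
```

```text
case top corners [[667.8, 280.1], [691.5, 196.3], [455.6, 128.3], [429.9, 212.5]]
scene [[675.2, 276.6], [698.9, 189.7], [462.4, 123.1], [436.1, 208.3]]
('top',) [5.612567e+02 2.043354e+02 2.797000e-01] rms 0.48
('scene',) [5.679403e+02 1.994901e+02 2.745000e-01] rms 0.35
('top', 'scene') [5.639492e+02 2.027118e+02 2.769000e-01] rms 0.88
port top@170 [ 559.99336488 -212.82751595] scene [ 568.83436275 -218.26602974]
```

```bash
cat >> fit.py <<'E'
print("---meter")
# ordering in scene: camera at +x,-y; 
def model(p,n,h):
    W,port,cor,Rp,he=meter_pts(p)
    base=[W(np.array([a,b,h])) for a,b in bl]
    return proj(n,[port]),proj(n,cor),proj(n,base)
a0=np.arctan2(-0.27,1)
for which in(("top",),("scene",),("top","scene")):
    def res(p,full=False):
        r=[]
        for n in which:
            po,co,ba=model(p,n,p[4])
            if n=="top": r+=[(po-to).ravel()*2,(co-tp).ravel(),(ba-tb).ravel()]
            else:
                d=np.linalg.norm(co[:,None]-sp[None],axis=2)
                # no scene base: only 3 corners
                r+=[(po-so).ravel()*2,(co-sp[d.argmin(1)]).ravel()]
                sb=px([(65,140),(200,540),(537,417),(375,50)],220,190,6)
                d=np.linalg.norm(ba[:,None]-sb[None],axis=2); r.append((ba-sb[d.argmin(1)]).ravel())
        r.append([(p[4]-25)/10.])
        return np.concatenate(r)
    s=least_squares(res,[550,-215,a0,0.4,25]); print(which,s.x.round(4),"rms",np.sqrt(np.mean(s.fun**2)).round(2)); print(s.fun.round(1).tolist())
    W,port,cor,Rp,he=meter_pts(s.x);print("port",port.round(1),"n",Rp[:,2].round(3))
E
python3 fit.py | sed -n '/---/,$p'
```

```text
---meter
('top',) [ 5.577625e+02 -2.130791e+02 -3.358000e-01  4.951000e-01  2.468340e+01] rms 0.69
[0.7, -0.2, 0.9, 0.0, -1.4, 0.6, -1.1, 0.4, 0.4, -1.3, -0.5, 0.4, -0.2, -0.1, 1.1, 0.3, -0.7, 0.0, -0.0]
port [ 560.3 -214.   169.4] n [-0.449  0.157  0.88 ]
('scene',) [ 5.652034e+02 -2.157859e+02 -3.441000e-01  3.904000e-01  3.598480e+01] rms 0.94
[1.3, 0.7, -1.7, -0.6, 0.7, -0.5, -0.2, -0.8, -0.3, -1.2, 0.9, 1.0, -1.1, 0.7, -1.4, 0.5, 0.4, -1.0, 1.1]
port [ 571.9 -218.2  171.5] n [-0.358  0.128  0.925]
('top', 'scene') [ 5.602604e+02 -2.135756e+02 -3.402000e-01  4.435000e-01  2.756560e+01] rms 1.55
[1.5, -3.2, 1.4, -1.8, -0.9, -1.1, -0.8, -0.8, 0.7, -2.7, -0.1, -0.6, 0.2, -0.8, 1.1, -0.4, -0.7, -0.9, -0.0, -3.2, -2.6, -3.4, -0.1, -3.3, -0.6, -1.9, -0.9, -2.4, 0.6, 0.8, -1.0, 0.5, -1.4, 0.9, 0.0, -0.7, 0.3]
port [ 564.8 -215.2  170.5] n [-0.405  0.143  0.903]
```

```bash
cat >> h.py <<'E'
from bench import env
def Rq(q): return R.from_quat([q[1],q[2],q[3],q[0]]).as_matrix()
def plan(pT,RT,p0=None,R0=None,vmax=48,wmax=8.0):
    """constant world shift, const turn; prints rows"""
    s=env.sense()
    p0=s["ee_pos"] if p0 is None else np.array(p0,float); R0=Rq(s["orientation"]) if R0 is None else R0
    d=np.array(pT)-p0; w=R.from_matrix(R0.T@RT).as_rotvec()
    n=int(max(1,np.ceil(np.linalg.norm(d)/vmax),np.ceil(np.degrees(np.linalg.norm(w))/wmax)))
    Rc=R0.copy()
    for i in range(n):
        print([*(Rc.T@d/n/400).round(4).tolist(),*(w/n/np.pi).round(4).tolist()]); Rc=Rc@R.from_rotvec(w/n).as_matrix()
def down(yaw_y): # tool z down, tool y at world angle yaw_y
    y=np.array([np.cos(yaw_y),np.sin(yaw_y),0]);z=np.array([0,0,-1.]);return np.c_[np.cross(y,z),y,z]
E
python3 - <<'E'
from h import *
plan([564,202.7,330],Rq(env.sense()["orientation"]))
E
```

```text
[-0.0879, 0.0741, 0.011, 0.0, 0.0, 0.0]
[-0.0879, 0.0741, 0.011, 0.0, 0.0, 0.0]
[-0.0879, 0.0741, 0.011, 0.0, 0.0, 0.0]
[-0.0879, 0.0741, 0.011, 0.0, 0.0, 0.0]
[-0.0879, 0.0741, 0.011, 0.0, 0.0, 0.0]
[-0.0879, 0.0741, 0.011, 0.0, 0.0, 0.0]
[-0.0879, 0.0741, 0.011, 0.0, 0.0, 0.0]
[-0.0879, 0.0741, 0.011, 0.0, 0.0, 0.0]
[-0.0879, 0.0741, 0.011, 0.0, 0.0, 0.0]
[-0.0879, 0.0741, 0.011, 0.0, 0.0, 0.0]
[-0.0879, 0.0741, 0.011, 0.0, 0.0, 0.0]
[-0.0879, 0.0741, 0.011, 0.0, 0.0, 0.0]
[-0.0879, 0.0741, 0.011, 0.0, 0.0, 0.0]
[-0.0879, 0.0741, 0.011, 0.0, 0.0, 0.0]
[-0.0879, 0.0741, 0.011, 0.0, 0.0, 0.0]
[-0.0879, 0.0741, 0.011, 0.0, 0.0, 0.0]
[-0.0879, 0.0741, 0.011, 0.0, 0.0, 0.0]
```

Emit:
send_rows:
  moves:
    - [-0.088,0.074,0,0,0,0]
    - [-0.088,0.074,0,0,0,0]
    - [-0.088,0.074,0,0,0,0]
    - [-0.088,0.074,0,0,0,0]
    - [-0.088,0.074,0,0,0,0]
    - [-0.088,0.074,0,0,0,0]
    - [-0.088,0.074,0,0,0,0]
    - [-0.088,0.074,0,0,0,0]

```text
t: 0.9
ee_pos: [385.3, -168.6, 404.6]
orientation: [-0.0, -0.209, 0.978, 0.0]
wrist_force: [1.3, -0.8, 0.1]
grip_width: 85.6
```

Emit:
send_rows:
  moves:
    - [-0.088,0.074,0,0,0,0]
    - [-0.088,0.074,0,0,0,0]
    - [-0.088,0.074,0,0,0,0]
    - [-0.088,0.074,0,0,0,0.009]
    - [-0.088,0.074,0,0,0,0.009]
    - [-0.088,0.074,0.03,0,0,0.009]
    - [-0.088,0.074,0.06,0,0,0.009]
    - [0,0,0,0,0,0]

```text
t: 1.7
ee_pos: [532.1, 118.2, 364.3]
orientation: [-0.004, -0.155, 0.988, -0.0]
wrist_force: [-1.3, -0.5, -0.7]
grip_width: 85.4
```

Run:
```python
from h import *
s=env.sense();print(s["t"],s["ee_pos"],s["joint_pos"].round(3)); plan([564,202.7,320],down(np.pi/2+.277))
```

```text
1.7 [532.08108924 118.24479832 364.29978413] [ 0.505  0.264  0.018 -0.002 -1.333 -1.764]
[-0.0472, 0.0588, 0.0366, 0.0001, -0.0008, 0.0036]
[-0.0464, 0.0594, 0.0367, 0.0001, -0.0008, 0.0036]
[-0.0456, 0.0599, 0.0368, 0.0001, -0.0008, 0.0036]
```

Emit:
send_rows:
  moves:
    - [-0.046,0.06,0.037,0,0,0.0036]
    - [-0.046,0.06,0.037,0,0,0.0036]
    - [-0.046,0.06,0.037,0,0,0.0036]
    - [0,0,0,0,0,0]
    - [0,0,0,0,0,0]
    - [0,0,0,0,0,0]

```text
t: 2.3
ee_pos: [562.8, 198.7, 325.8]
orientation: [0.0, -0.137, 0.991, -0.0]
wrist_force: [0.1, 0.1, 0.2]
grip_width: 85.7
```

```bash
cat >> h.py <<'E'
def snap(k,boxes):
    from bench import camera
    for n,b in boxes.items():
        im=camera(n); np.save(f"pics/{n}{k}.npy",im)
        x0,y0,x1,y1,s=b
        c=np.clip(im[y0:y1,x0:x1,::-1].astype(float)*1.4,0,255).astype(np.uint8)
        cv2.imwrite(f"pics/{n}{k}.png",cv2.resize(c,None,fx=s,fy=s,interpolation=cv2.INTER_CUBIC))
E
python3 - <<'E'
from h import *
s=env.sense();print(s["t"],s["ee_pos"],s["orientation"],s["joint_pos"].round(3))
snap(1,{"scene":(320,60,440,200,4),"top":(200,150,320,290,4)})
E
```

```text
2.3 [562.80231577 198.70629151 325.7821613 ] [ 3.09525178e-04 -1.36787003e-01  9.90600433e-01 -3.43514068e-05] [ 0.601  0.38   0.083  0.    -1.273 -1.898]
```

View pics/scene1.png

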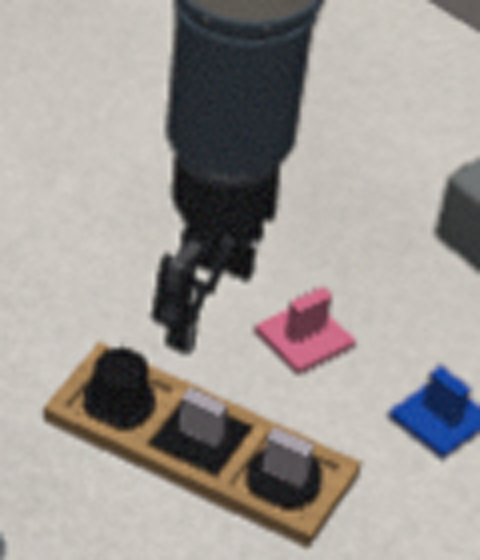

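View pics/top1.png

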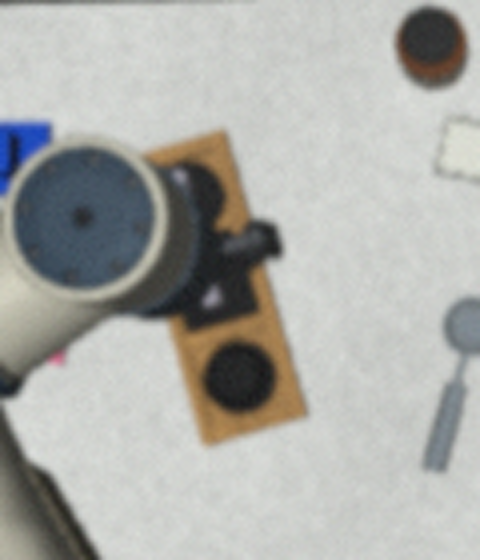

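Run:
```python
from h import *
s=env.sense();Rt=Rq(s["orientation"]);p=s["ee_pos"]
for n,(x0,y0,sc) in {"scene":(320,60,4),"top":(200,150,4)}.items():
    P=np.array([p+Rt@np.array([a,b,l]) for l in(160,) for b in(-42.7,-57) for a in(-11,11)])
    print(n,((proj(n,P)-[x0,y0]+.5)*sc-.5).round(0).tolist())
    # dynamic flange top circle etc
    for z in (39,60): print("bar ctr",z,((proj(n,[[564,202.7,z]])-[x0,y0]+.5)*sc-.5).round(1).tolist())
    im=cv2.imread(f"pics/{n}1.png")
    b=(120,250,230,360) if n=="scene" else (200,200,300,340)
    cv2.imwrite(f"pics/z_{n}.png",cv2.resize(im[b[1]:b[3],b[0]:b[2]],None,fx=5,fy=5,interpolation=cv2.INTER_CUBIC))
```

```text
scene [[195.0, 348.0], [169.0, 336.0], [185.0, 360.0], [160.0, 348.0]]
bar ctr 39 [[201.2, 415.6]]
bar ctr 60 [[203.3, 398.4]]
top [[245.0, 239.0], [253.0, 267.0], [263.0, 234.0], [271.0, 262.0]]
bar ctr 39 [[213.7, 280.3]]
bar ctr 60 [[210.0, 278.4]]
```

View pics/z_scene.png

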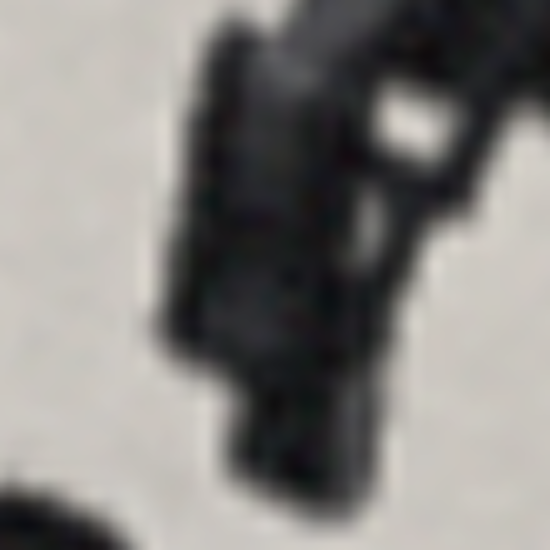

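View pics/z_top.png

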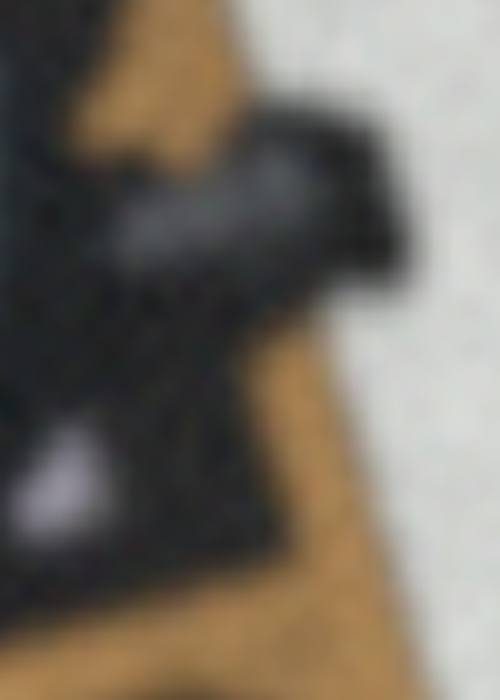

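Emit:
send_rows:
  moves:
    - [0,0,0.1,0,0,0]
    - [0,0,0.1,0,0,0]
    - [0,0,0,0,0,0]
    - [0,0,0,0,0,0]

```text
t: 2.8
ee_pos: [563.2, 199.0, 246.3]
orientation: [0.0, -0.137, 0.991, -0.0]
wrist_force: [0.0, -0.1, 1.1]
grip_width: 85.1
```

Run:
```python
from h import *
s=env.sense();print(s["t"],s["ee_pos"])
snap(2,{"scene":(330,100,420,200,8),"top":(220,170,290,260,8)})
Rt=Rq(s["orientation"]);p=s["ee_pos"]
for n,(x0,y0,sc) in {"scene":(330,100,8),"top":(220,170,8)}.items():
    P=np.array([p+Rt@np.array([a,b,l]) for l in(160,) for b in(-42.7,-57) for a in(-11,11)])
    print(n,((proj(n,P)-[x0,y0]+.5)*sc-.5).round(0).tolist())
```

```text
2.8 [563.20125509 198.97237523 246.34756843]
scene [[295.0, 516.0], [246.0, 493.0], [277.0, 540.0], [228.0, 517.0]]
top [[355.0, 337.0], [371.0, 390.0], [390.0, 327.0], [405.0, 379.0]]
```

View pics/scene2.png

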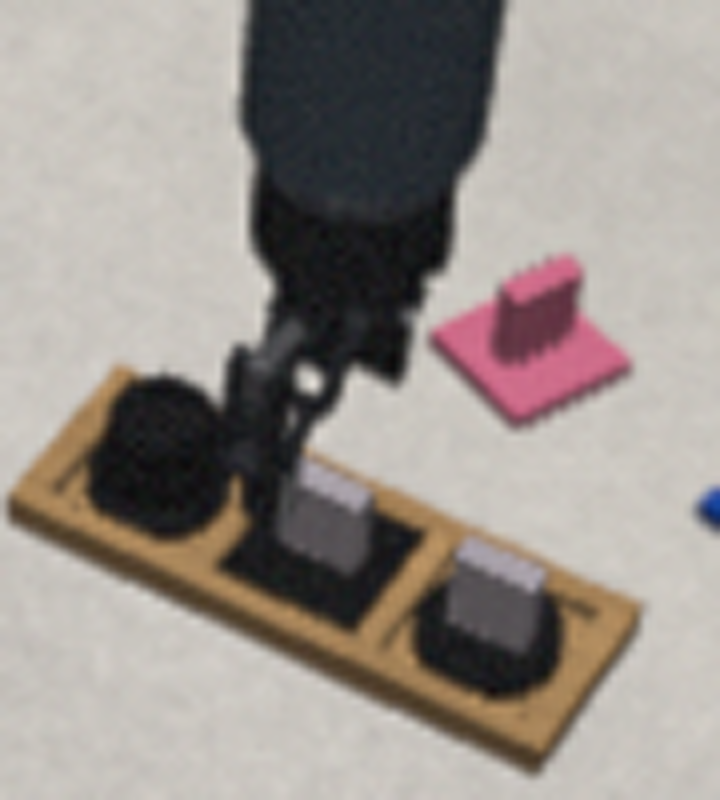

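View pics/top2.png

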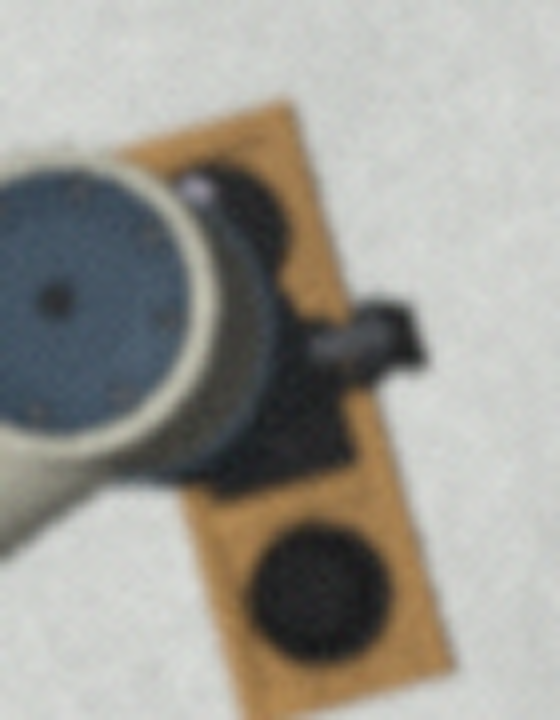

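Emit:
send_rows:
  moves:
    - [-0.0045,0.0063,0.06,0,0,0]
    - [0,0,0.06,0,0,0]
    - [0,0,0,0,0,0]
    - [0,0,0,0,0,0]
    - [0,0,0,0,0,0]

```text
t: 3.4
ee_pos: [564.8, 202.8, 199.6]
orientation: [0.002, -0.137, 0.991, 0.001]
wrist_force: [0.1, 0.1, 0.1]
grip_width: 85.4
```

Run:
```python
from h import *
s=env.sense();print(s["t"],s["ee_pos"])
snap(3,{"scene":(340,120,420,200,9),"top":(220,170,290,260,6)})
```

```text
3.4 [564.80785918 202.7524738  199.63756081]
```

View pics/scene3.png

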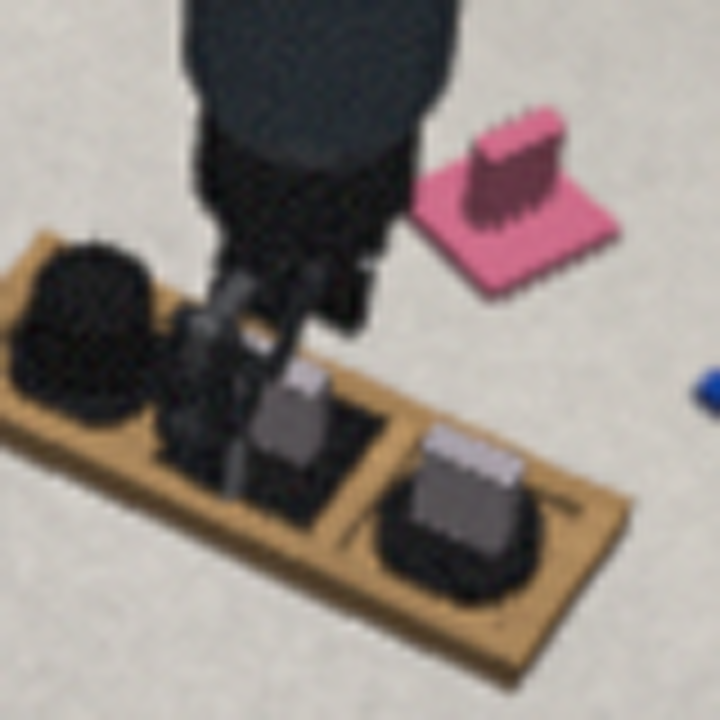

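View pics/top3.png

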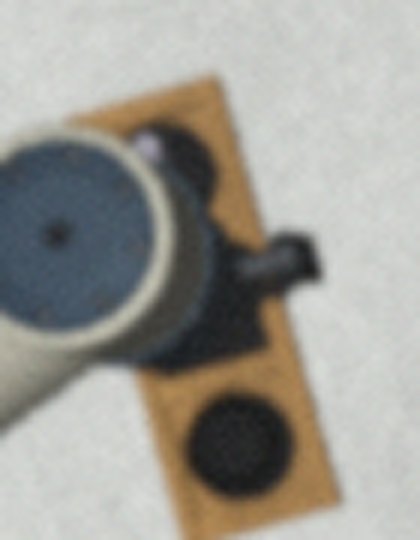

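Emit:
send_rows:
  moves:
    - [0,0,0,0,0,0]
    - [0,0,0,0,0,0]
    - [0,0,0,0,0,0]
    - [0,0,0,0,0,0]
    - [0,0,0,0,0,0]
    - [0,0,0,0,0,0]
  grip: 1
  newtons: 20

```text
t: 4.1
ee_pos: [563.9, 203.1, 197.4]
orientation: [0.0, -0.137, 0.991, 0.001]
wrist_force: [-2.0, 3.5, 1.9]
grip_width: 13.4
```

Emit:
send_rows:
  moves:
    - [0,0,0,0,0,0]
    - [0,0,0,0,0,0]
    - [0,0,0,0,0,0]
    - [0,0,0,0,0,0]

```text
t: 4.5
ee_pos: [563.9, 203.1, 197.3]
orientation: [0.0, -0.137, 0.991, 0.001]
wrist_force: [-2.3, 4.4, 2.0]
grip_width: 13.8
```

Emit:
send_rows:
  moves:
    - [0,0.002,0,0,0,0]
    - [0,0,0,0,0,0]
    - [0,0,0,0,0,0]
  newtons: 60

```text
t: 4.8
ee_pos: [563.9, 203.3, 197.3]
orientation: [0.0, -0.137, 0.991, 0.0]
wrist_force: [0.4, 3.5, 2.4]
grip_width: 13.3
```

Emit:
send_rows:
  moves:
    - [0,0,-0.012,0,0,0]
    - [0,0,-0.012,0,0,0]
    - [0,0,-0.025,0,0,0]
    - [0,0,-0.05,0,0,0]
    - [0,0,-0.1,0,0,0]
    - [0,0,-0.1,0,0,0]
    - [0,0,0,0,0,0]

```text
t: 5.5
ee_pos: [565.3, 202.7, 324.6]
orientation: [0.006, -0.137, 0.991, 0.001]
wrist_force: [1.0, -0.2, -0.7]
grip_width: 13.3
```

Run:
```python
from h import *
s=env.sense();print(s["t"],s["ee_pos"],s["joint_pos"].round(3),s["wrist_force"],s["moment"])
snap(4,{"scene":(320,60,440,200,5),"top":(200,150,320,290,4)})
```

```text
5.5 [565.31975207 202.68094638 324.62611371] [ 0.606  0.384  0.084  0.004 -1.259 -1.903] [ 0.97358934 -0.21592193 -0.68789494] [ 0.0338804  -0.06710445 -0.0422531 ]
```

View pics/scene4.png

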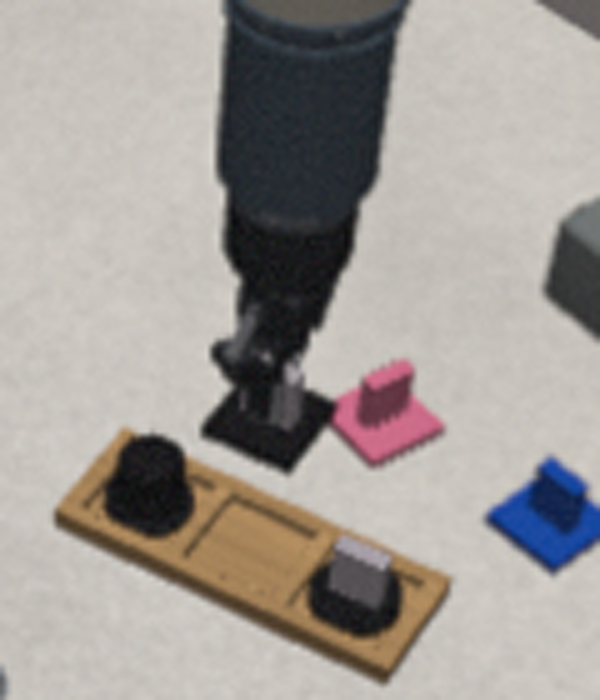

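Run:
```python
from h import *
W,port,cor,Rp,he=meter_pts([560.26,-213.58,-.340,.4435])
print(port,Rp[:,2])
RT=Rp@np.diag([-1,1,-1.]); print(np.linalg.det(RT))
n=Rp[:,2]
pT=port+n*(189.3+70); print("target",pT)
s=env.sense()
plan(pT,RT,vmax=40)
```

```text
[ 564.81551915 -215.19145512  170.45300082] [-0.40453931  0.14310047  0.90325534]
1.0000000000000007
target [ 459.91847651 -178.08550274  404.66710958]
[0.0461, -0.0769, -0.0197, 0.004, -0.0124, 0.0175]
[0.041, -0.0795, -0.0204, 0.004, -0.0124, 0.0175]
[0.0358, -0.0819, -0.0209, 0.004, -0.0124, 0.0175]
[0.0304, -0.084, -0.0212, 0.004, -0.0124, 0.0175]
[0.025, -0.0857, -0.0212, 0.004, -0.0124, 0.0175]
[0.0194, -0.0872, -0.021, 0.004, -0.0124, 0.0175]
[0.0138, -0.0884, -0.0205, 0.004, -0.0124, 0.0175]
[0.0081, -0.0892, -0.0198, 0.004, -0.0124, 0.0175]
[0.0024, -0.0898, -0.0189, 0.004, -0.0124, 0.0175]
[-0.0032, -0.09, -0.0178, 0.004, -0.0124, 0.0175]
[-0.0088, -0.0899, -0.0164, 0.004, -0.0124, 0.0175]
```

View pics/top4.png

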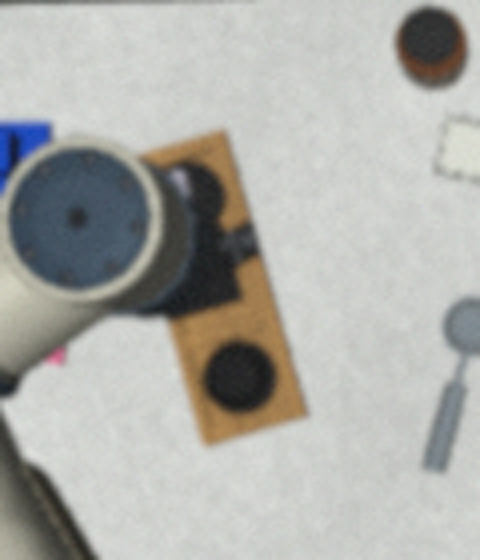

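Emit:
send_rows:
  moves:
    - [0.046,-0.077,-0.045,0.004,-0.0124,0.0175]
    - [0.041,-0.08,-0.045,0.004,-0.0124,0.0175]
    - [0.036,-0.082,-0.045,0.004,-0.0124,0.0175]
    - [0.03,-0.084,-0.03,0.004,-0.0124,0.0175]
    - [0.025,-0.086,-0.02,0.004,-0.0124,0.0175]
    - [0.019,-0.087,-0.01,0.004,-0.0124,0.0175]
    - [0.014,-0.088,-0.01,0.004,-0.0124,0.0175]
    - [0.008,-0.089,-0.01,0.004,-0.0124,0.0175]

```text
t: 6.4
ee_pos: [488.8, -75.8, 399.1]
orientation: [0.158, 0.084, 0.983, -0.029]
wrist_force: [0.7, 0.5, -0.9]
grip_width: 13.5
```

Run:
```python
from h import *
W,port,cor,Rp,he=meter_pts([560.26,-213.58,-.340,.4435])
s=env.sense();print(s["t"],s["ee_pos"],s["joint_pos"])
plan(port+Rp[:,2]*(189.3+70),Rp@np.diag([-1,1,-1.]),vmax=40)
```

```text
6.4 [488.76642032 -75.81376835 399.14057353] [ 0.2183924   0.0312651  -0.26411478  0.17751323 -0.99429639 -2.03626983]
[0.0077, -0.0882, -0.0046, 0.0035, -0.0126, 0.0173]
[0.0027, -0.0885, -0.0038, 0.0035, -0.0126, 0.0173]
[-0.0023, -0.0886, -0.0029, 0.0035, -0.0126, 0.0173]
```

Emit:
send_rows:
  moves:
    - [0.0077,-0.088,-0.0046,0.0035,-0.0126,0.0173]
    - [0.0027,-0.088,-0.004,0.0035,-0.0126,0.0173]
    - [-0.002,-0.088,-0.003,0.0035,-0.0126,0.0173]
    - [0,0,0,0,0,0]
    - [0,0,0,0,0,0]
    - [0,0,0,0,0,0]

```text
t: 7.0
ee_pos: [461.3, -175.7, 404.9]
orientation: [0.217, 0.164, 0.962, -0.036]
wrist_force: [0.5, 0.2, -1.1]
grip_width: 13.3
```

Run:
```python
from h import *
s=env.sense();print(s["t"],s["ee_pos"],s["orientation"],s["joint_pos"],s["wrist_force"])
W,port,cor,Rp,he=meter_pts([560.26,-213.58,-.340,.4435])
plan(port+Rp[:,2]*(189.3+70),Rp@np.diag([-1,1,-1.]),vmax=40)
snap(5,{"scene":(210,140,330,290,5),"top":(325,140,445,270,6)})
```

```text
7.0 [ 461.32408078 -175.71258737  404.89351329] [ 0.21653585  0.16364011  0.96177888 -0.03627016] [ 0.00625594 -0.01312082 -0.32097188  0.19141525 -0.85186871 -2.01036238] [ 0.48213373  0.15066071 -1.1064392 ]
[0.0015, -0.0068, -0.0001, 0.0008, -0.0003, 0.0008]
```

View pics/scene5.png

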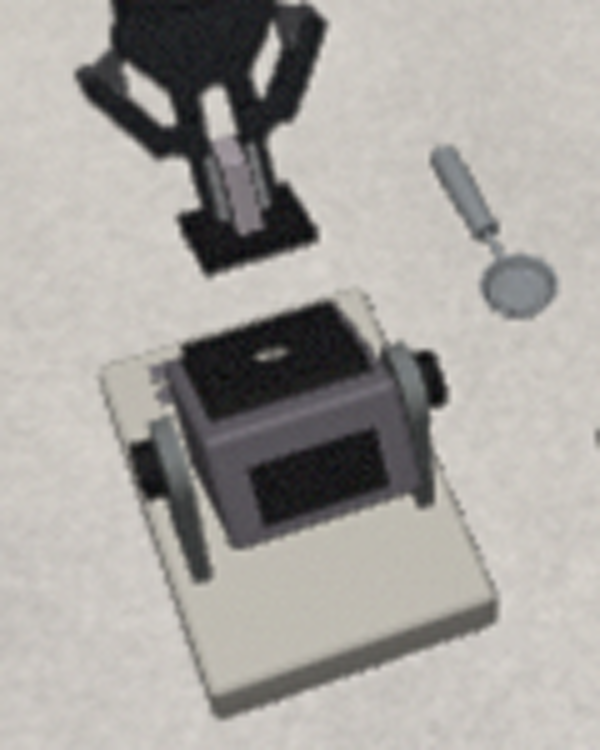

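View pics/top5.png

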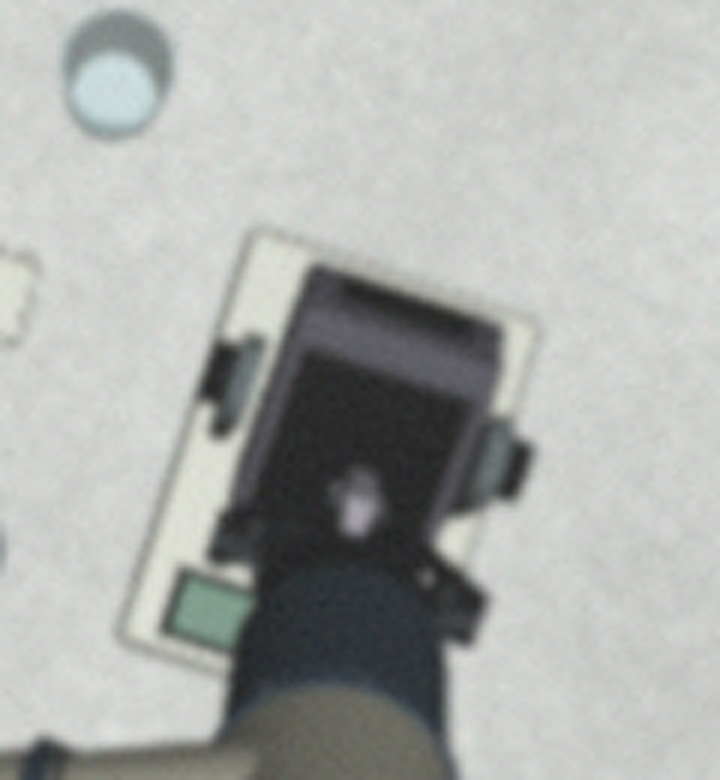

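Run:
```python
import numpy as np,cv2
im=np.load("pics/top5.npy")[190:250,350:415,::-1].astype(float)
im=cv2.resize(im,None,fx=10,fy=10,interpolation=cv2.INTER_CUBIC)
cv2.imwrite("pics/e1.png",np.clip(im*4-40,0,255).astype(np.uint8))
im=np.load("pics/scene5.npy")[150:230,230,:] if 0 else np.load("pics/scene5.npy")[160:230,235:300,::-1].astype(float)
im=cv2.resize(im,None,fx=8,fy=8,interpolation=cv2.INTER_CUBIC)
cv2.imwrite("pics/e2.png",np.clip(im*2.5-20,0,255).astype(np.uint8))
```

```text
(no output)
```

View pics/e1.png

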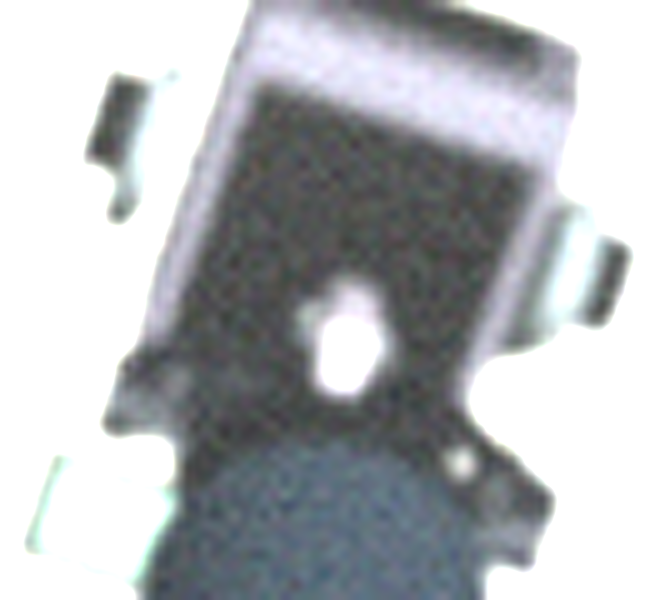

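View pics/e2.png

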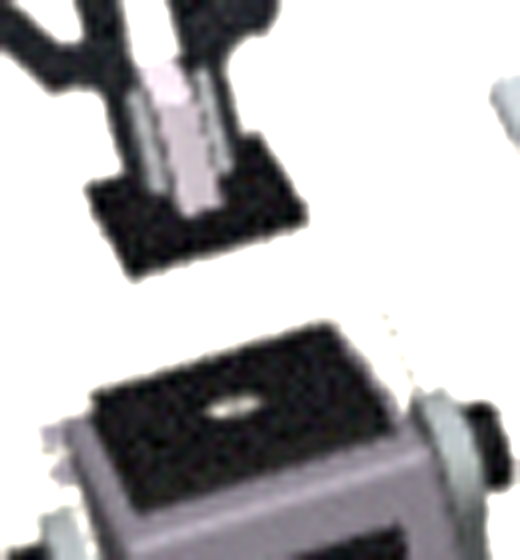

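```bash
cat > ba.py <<'E'
from h import *
import h
CM0={n:dict(CM[n]) for n in CM}
tc=px([(38,90),(187,45),(312,468),(160,517)],225,175,6)
sc=px([(682,290),(577,437),(50,182),(157,48)],325,140,8)
loc=np.array([(125,45),(125,-45),(-125,-45),(-125,45)])
to=px([(300,275)],335,170,6);so=px([(266,125)],220,190,6)
tp=px([(242,172),(420,222),(362,372),(192,330)],335,170,6)
tb=px([(192,45),(482,143),(345,555),(60,460)],335,170,6)
sb=px([(375,50),(537,417),(200,540),(65,140)],220,190,6)
# scene plate corners via e2
so2=px([(233,405)],235,160,8)
spl=px([(338,62),(398,148),(195,208),(158,115)],220,190,6)
spl2=px([(330,322),(397,428),(137,512),(92,395)],235,160,8)
# plaque obs at pose 5
P5=np.array([461.324,-175.713,404.894]);R5=Rq([0.21653585,0.16364011,0.96177888,-0.03627016])
G=np.array([563.9,203.3,197.3]);
plq=px([(88,187),(262,137),(307,215),(135,280)],235,160,8)
barS=px([(201,210),(173,103)],235,160,8); barT=px([(355,272),(348,318)],350,190,10)
def setcam(c):
    for i,n in enumerate(("scene","top")):
        T=np.array(CM0[n]["cam_to_world"]).copy();v=c[6*i:6*i+6]
        T[:3,:3]=T[:3,:3]@R.from_rotvec(v[:3]).as_matrix();T[:3,3]+=v[3:]
        CM[n]["cam_to_world"]=T
def match(n,P,obs):
    q=proj(n,P);hull=cv2.convexHull(q.astype(np.float32))[:,0] if len(P)>4 else q
    d=np.linalg.norm(hull[:,None]-obs[None],axis=2)
    return (hull[d.argmin(0)]-obs)
SR,ST=.004,2.5
def res(p,lab=False):
    setcam(p[:12]); ca=p[12:15];me=p[15:20];d,dz,dw=p[20:23]
    L=[]
    cc=np.c_[loc,np.full(4,18)]@rz(ca[2]).T+[ca[0],ca[1],0]
    for n,o in(("top",tc),("scene",sc)): L.append((n+"case",match(n,cc,o)))
    W,port,cor,Rp,he=meter_pts(me)
    base=[W(np.array([a,b,me[4]])) for a,b in((120,85),(120,-85),(-120,-85),(-120,85))]
    L+= [("topopen",1.5*(proj("top",[port])-to)),("sceneopen",1.5*(proj("scene",[port])-so)),("so2",1.5*(proj("scene",[port])-so2))]
    L+= [("topplate",match("top",cor,tp)),("sceneplate",match("scene",cor,spl)),("spl2",match("scene",cor,spl2)),("topbase",match("top",base,tb)),("scenebase",match("scene",base,sb))]
    # plaque: tool coords, face at z=dz; corners +-31
    t=lambda a,b,c:P5+R5@np.array([a+d,b,c])
    box=[t(a,b,c) for a in(-31,31) for b in(-31,31) for c in(dz,dz-10)]
    L.append(("plaque",match("scene",box,plq)))
    L.append(("barS",proj("scene",[t(-18,0,dz-10),t(-18,0,dz-52)])-barS))
    L.append(("barT",proj("top",[t(-18,0,dz-10),t(-18,0,dz-52)])-barT))
    if lab:
        for k,v in L: print(k,np.round(v,1).tolist())
    r=[v.ravel()/.5 for k,v in L]
    cx=rz(ca[2])[:,0];cy=rz(ca[2])[:,1];e=np.array([ca[0],ca[1],0])-G
    r.append([e@cy/1.5,(e@cx+d)/1.5,(dz-189.3)/1.5,(me[4]-25)/15])
    c=p[:12].reshape(2,6); r.append((c[:,:3]/SR).ravel());r.append((c[:,3:]/ST).ravel())
    return np.concatenate(r)
p0=np.r_[np.zeros(12),564,202.7,.277,560.3,-213.6,-.34,.44,27,0,189.3,0]
if __name__=="__main__":
    s=least_squares(res,p0,loss="soft_l1",x_scale=np.r_[np.tile([.003]*3+[2]*3,2),2,2,.01,2,2,.01,.02,5,2,2,1])
    res(s.x,True)
    print("cost",s.cost,"cams",s.x[:12].reshape(2,6).round(4).tolist());print("case",s.x[12:15].round(3),"meter",s.x[15:20].round(4),"d,dz",s.x[20:22].round(2))
    J=s.jac;C=np.linalg.pinv(J.T@J);sd=np.sqrt(np.diag(C));print("sd meter",sd[15:20].round(4),sd[20:22])
    W,port,cor,Rp,he=meter_pts(s.x[15:]);print("port",port.round(1),"n",Rp[:,2].round(4))
    np.save("ba.npy",s.x)
E
python3 ba.py
```

```text
topcase [[-0.5, -0.2], [0.2, -0.5], [0.3, 0.8], [-0.5, 0.5]]
scenecase [[0.2, 0.1], [0.6, 0.2], [-0.6, 0.1], [-0.0, 0.2]]
topopen [[0.2, -0.9]]
sceneopen [[0.4, 0.4]]
so2 [[0.8, 0.7]]
topplate [[0.9, -0.8], [-1.6, -0.0], [-1.5, 0.3], [0.1, -1.7]]
sceneplate [[-0.6, -0.6], [-2.4, -1.4], [0.2, -1.4], [-0.3, -0.1]]
spl2 [[-0.5, -0.5], [-0.6, -0.3], [0.6, -0.7], [-0.4, -0.3]]
topbase [[-0.2, -0.1], [0.3, -0.0], [0.8, 0.7], [-1.2, -0.1]]
scenebase [[0.2, -1.2], [0.8, 0.4], [-1.1, 0.3], [-1.5, 0.5]]
plaque [[-0.7, 0.2], [-0.3, -0.4], [-0.0, -1.2], [-0.7, 1.3]]
barS [[0.6, 1.0], [0.4, -0.0]]
barT [[0.1, 1.0], [0.5, 1.5]]
cost 53.147659654090454 cams [[0.0028, 0.001, -0.0043, 0.3378, 0.7095, 1.4683], [0.0018, -0.0006, -0.0001, 0.0136, -0.664, 2.2461]]
case [5.63883e+02 2.03309e+02 2.76000e-01] meter [ 5.599631e+02 -2.134416e+02 -3.444000e-01  4.401000e-01  3.942990e+01] d,dz [ -1.12 187.76]
sd meter [2.3469 0.9968 0.0059 0.0167 2.4392] [2.74927549 0.83038869]
port [ 564.6 -215.1  170.5] n [-0.401   0.1438  0.9047]
```

```bash
sed -i 's/W(np.array(\[a,b,me\[4\]\])) for a,b in/W(np.array([a,b,(me[4] if a>0 else dw)])) for a,b in/; s/(me\[4\]-25)\/15\]/(me[4]-25)\/8,(dw-43)\/8]/; s/,0,189.3,0\]/,0,189.3,40]/; s/(398,148),(195,208)/(402,150),(195,212)/' ba.py; sed -i 's/"d,dz",s.x\[20:22\]/"d,dz,hf",s.x[20:23]/' ba.py; python3 ba.py
```

```text
topcase [[-0.5, -0.2], [0.3, -0.4], [0.3, 0.8], [-0.4, 0.5]]
scenecase [[0.3, 0.0], [0.7, 0.1], [-0.5, 0.0], [0.1, 0.2]]
topopen [[0.2, -0.9]]
sceneopen [[0.4, 0.4]]
so2 [[0.8, 0.8]]
topplate [[0.9, -0.8], [-1.6, -0.0], [-1.5, 0.3], [0.1, -1.7]]
sceneplate [[-0.6, -0.6], [-3.0, -1.7], [0.1, -2.0], [-0.3, -0.1]]
spl2 [[-0.5, -0.5], [-0.6, -0.2], [0.5, -0.7], [-0.4, -0.3]]
topbase [[-0.2, -0.1], [0.3, -0.1], [0.7, 0.7], [-1.2, -0.1]]
scenebase [[0.3, -0.8], [0.8, 0.3], [-1.1, 0.1], [-1.3, 0.9]]
plaque [[-0.7, 0.3], [-0.2, -0.3], [0.0, -1.2], [-0.6, 1.3]]
barS [[0.6, 1.1], [0.4, 0.1]]
barT [[0.0, 1.0], [0.4, 1.5]]
cost 56.84745636055096 cams [[0.0022, 0.0023, -0.0045, 1.3044, 2.104, 1.8247], [0.0019, -0.0008, -0.0001, -0.0174, -0.6342, 2.9995]]
case [5.64157e+02 2.03003e+02 2.76000e-01] meter [ 5.602447e+02 -2.137530e+02 -3.446000e-01  4.392000e-01  4.046240e+01] d,dz,hf [ -1.31 188.18  37.12]
sd meter [2.6604 1.0651 0.006  0.0166 2.5565] [2.94195142 1.55521564]
port [ 565.  -215.4  170.5] n [-0.4002  0.1436  0.9051]
```

```bash
cat > go.py <<'E'
import sys
from h import *
x=np.load("ba.npy")
def target(gap,dux=0,duy=0,dt=0):
    """gap: face above plate; dux up-slope, duy level corrections mm; dt tilt correction"""
    W,port,cor,Rp,he=meter_pts(x[15:]+np.r_[0,0,0,dt,np.zeros(len(x)-19)])
    RT=Rp@np.diag([-1,1,-1.]);d=x[20]
    return port+Rp[:,2]*(188.5+gap)-RT[:,0]*d+Rp[:,0]*dux+Rp[:,1]*duy,RT
if __name__=="__main__":
    a=[float(v) for v in sys.argv[1:]]
    s=env.sense();p,RT=target(*a); print(s["t"],s["ee_pos"],"target",p.round(1),"err tool",(Rq(s["orientation"]).T@(p-s["ee_pos"])).round(2),"rot",R.from_matrix(Rq(s["orientation"]).T@RT).as_rotvec().round(4)); plan(p,RT,vmax=20)
E
python3 go.py 15
```

```text
7.1 [ 461.66258138 -175.32211472  405.23849584] target [ 482.4 -185.8  354.2] err tool [ 1.11 -3.14 56.01] rot [0.005  0.0044 0.0072]
[0.0009, -0.0026, 0.0467, 0.0005, 0.0005, 0.0008]
[0.0008, -0.0025, 0.0467, 0.0005, 0.0005, 0.0008]
[0.0008, -0.0025, 0.0467, 0.0005, 0.0005, 0.0008]
```

Emit:
send_rows:
  moves:
    - [0.001,-0.0025,0.047,0.0005,0.0005,0.0008]
    - [0.001,-0.0025,0.047,0.0005,0.0005,0.0008]
    - [0.001,-0.0025,0.046,0.0005,0.0005,0.0008]
    - [0,0,0,0,0,0]
    - [0,0,0,0,0,0]
    - [0,0,0,0,0,0]

```text
t: 7.7
ee_pos: [482.3, -186.0, 355.8]
orientation: [0.216, 0.168, 0.961, -0.037]
wrist_force: [0.4, 0.0, -0.8]
grip_width: 13.1
```

```bash
python3 go.py 15
python3 - <<'E'
from h import *
s=env.sense();print(s["wrist_force"],s["moment"])
snap(6,{"scene":(225,150,305,240,8),"top":(350,180,420,250,8)})
for n,b,g,o in(("scene",(235,170,300,240),1,20),("top",(350,180,420,250),1,40)):
    im=np.load(f"pics/{n}6.npy")[b[1]:b[3],b[0]:b[2],::-1].astype(float)
    im=cv2.resize(im,None,fx=9,fy=8.5 if 0 else 9,interpolation=cv2.INTER_CUBIC)
    cv2.imwrite(f"pics/e6{n}.png",np.clip((im-8)*3.0,0,255).astype(np.uint8))
E
```

```text
7.7 [ 482.32317031 -185.98944615  355.76754693] target [ 482.4 -185.8  354.2] err tool [0.67 0.19 1.45] rot [ 0.0006  0.0025 -0.0008]
[0.0017, 0.0005, 0.0036, 0.0002, 0.0008, -0.0002]
[ 0.35818037  0.03637619 -0.80014104] [0.51390608 1.34992348 0.01525589]
```

View pics/e6scene.png

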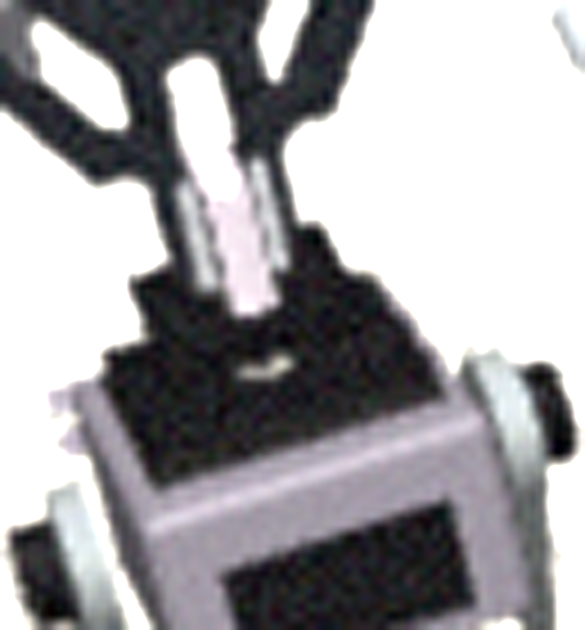

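View pics/e6top.png

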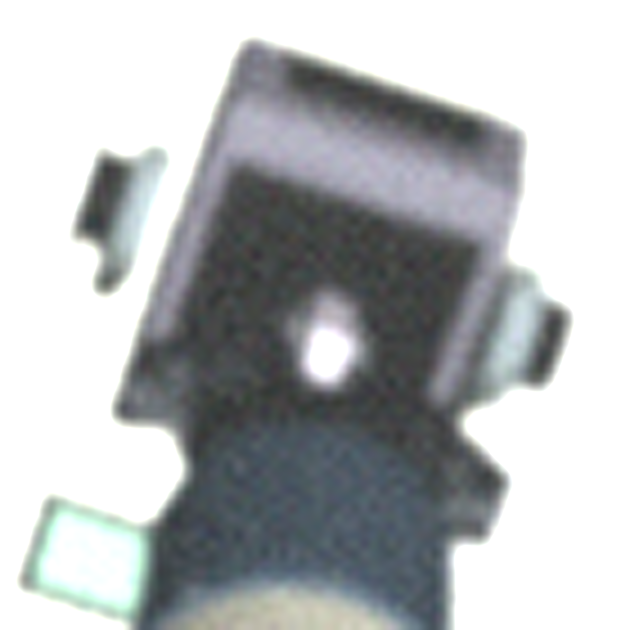

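```bash
cat > ov.py <<'E'
import sys
from ba import *
def overlay(k,boxes,s9=9,dz=188.5):
    x=np.load("ba.npy");setcam(x[:12]);s=env.sense();P=s["ee_pos"];Rt=Rq(s["orientation"]);d=x[20]
    t=lambda a,b,c:P+Rt@np.array([a+d,b,c])
    W,port,cor,Rp,he=meter_pts(x[15:])
    for n,b in boxes.items():
        im=np.load(f"pics/{n}{k}.npy")[b[1]:b[3],b[0]:b[2],::-1].astype(float)
        im=np.clip((cv2.resize(im,None,fx=s9,fy=s9,interpolation=cv2.INTER_CUBIC)-8)*3,0,255).astype(np.uint8)
        def dr(Ps,col):
            q=((proj(n,Ps)-[b[0],b[1]]+.5)*s9-.5).round().astype(np.int32); cv2.polylines(im,[q],True,col,1)
        sq=((-1,-1),(-1,1),(1,1),(1,-1))
        dr([t(31*a,31*c,dz) for a,c in sq],(0,0,255)); dr([t(31*a,31*c,dz-10) for a,c in sq],(0,160,255))
        dr([t(-18,7*c,e) for c,e in((-1,dz-10),(1,dz-10),(1,dz-52),(-1,dz-52))],(0,200,0))
        dr(cor,(255,0,0)); th=np.linspace(0,2*np.pi,30); dr([port+14*(np.cos(a)*Rp[:,0]+np.sin(a)*Rp[:,1]) for a in th],(255,0,255))
        cv2.imwrite(f"pics/ov{k}{n}.png",im)
if __name__=="__main__": overlay(sys.argv[1],{"scene":(235,170,300,240),"top":(350,180,420,250)})
E
python3 ov.py 6
```

```text
(no output)
```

View pics/ov6scene.png

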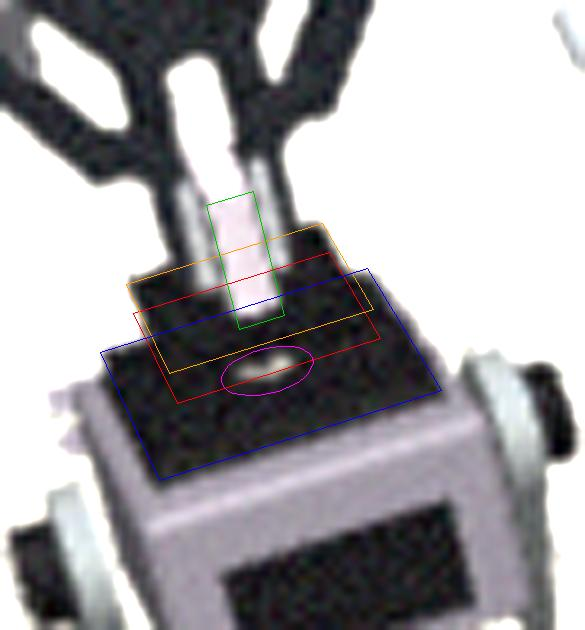

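View pics/ov6top.png

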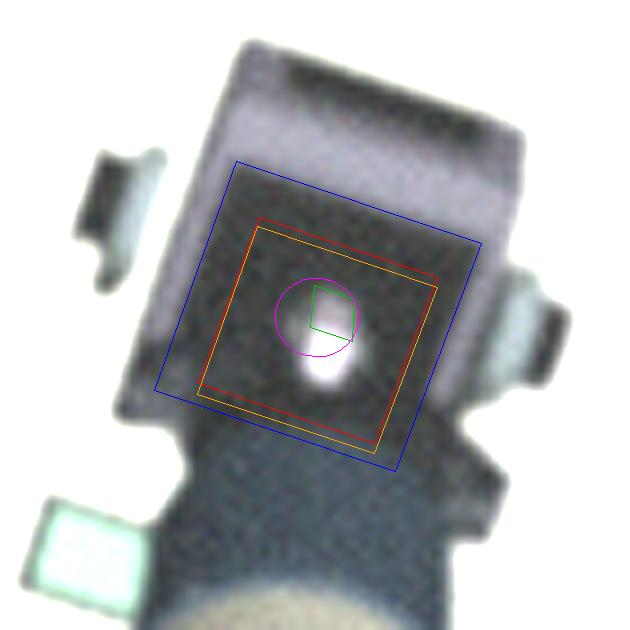

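Run:
```python
import numpy as np,cv2
for n,b,s,o in(("scene",(240,195,295,235),14,"z0s"),("top",(355,185,415,240),10,"z0t")):
    im=np.load(f"pics/{n}0.npy")[b[1]:b[3],b[0]:b[2],::-1].astype(float)
    im=cv2.resize(im,None,fx=s,fy=s,interpolation=cv2.INTER_CUBIC)
    cv2.imwrite(f"pics/{o}.png",np.clip((im-10)*3,0,255).astype(np.uint8))
```

```text
(no output)
```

View pics/z0s.png

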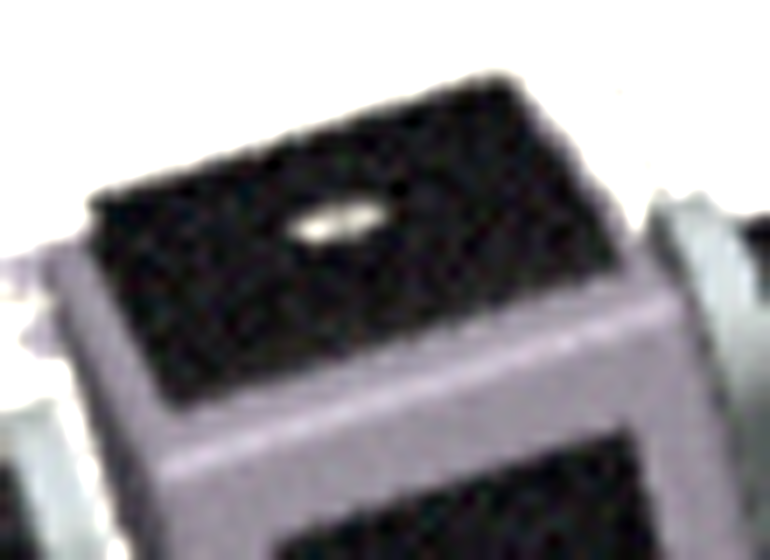

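View pics/z0t.png

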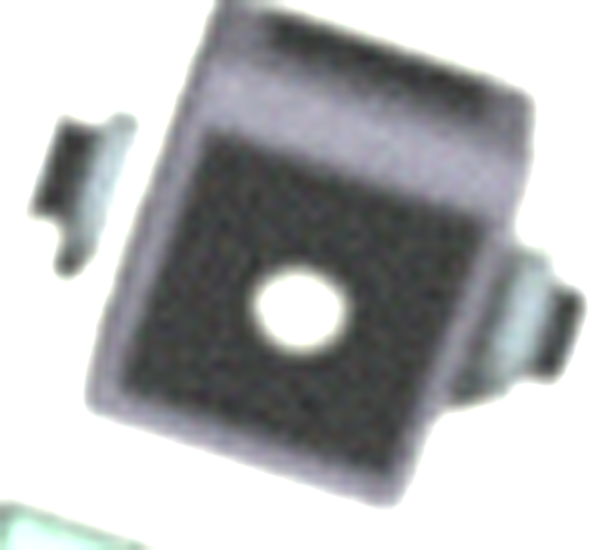

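```bash
python3 - <<'E'
s=open("ba.py").read()
s=s.replace('plq=px(','''tp=px([(208,130),(490,215),(397,476),(120,390)],355,185,10)
to=px([(300,312)],355,185,10); so=px([(338,209)],240,195,14)
spl=px([(93,205),(93,235),(178,410),(620,272),(500,72)],240,195,14)
plq=px(''',1)
a=s.index('    L+= [("topopen"');b=s.index('    # plaque: tool')
s=s[:a]+'''    L+= [("topopen",1.5*(proj("top",[port])-to)),("sceneopen",.7*(proj("scene",[port])-so))]
    th=p[23]; pb=[q-k*Rp[:,2] for q in cor for k in(0,th)]
    L+= [("topplate",match("top",pb,tp)),("sceneplate",match("scene",pb,spl)),("topbase",match("top",base,tb)),("scenebase",match("scene",base,sb))]
'''+s[b:]
s=s.replace("r.append([e@cy/1.5","r.append([(p[23]-7)/2,e@cy/1.5").replace("189.3,40]","189.3,40,7]").replace("2,2,1])","2,2,1,2])").replace("s.x[20:23]","s.x[20:]")
open("ba.py","w").write(s)
E
python3 ba.py; python3 ov.py 6
```

```text
topcase [[-0.6, -0.4], [0.2, -0.7], [0.3, 0.6], [-0.4, 0.3]]
scenecase [[0.4, 0.3], [0.7, 0.4], [-0.5, 0.2], [0.1, 0.3]]
topopen [[0.0, -0.8]]
sceneopen [[0.2, 0.5]]
topplate [[0.4, -0.3], [-0.7, 0.3], [-0.9, -0.1], [0.0, -0.4]]
sceneplate [[-0.6, -0.5], [-0.0, -0.4], [0.2, 0.1], [-0.1, -0.0], [-0.0, -0.2]]
topbase [[-0.3, -0.1], [0.2, -0.2], [0.9, 0.6], [-1.2, -0.2]]
scenebase [[0.1, -1.3], [0.7, 0.6], [-1.3, 0.4], [-1.6, 0.3]]
plaque [[-0.7, -0.2], [-0.2, -0.7], [-0.0, -1.5], [-0.7, 0.9]]
barS [[0.6, 0.7], [0.4, -0.4]]
barT [[0.1, 0.9], [0.4, 1.4]]
cost 35.329317684767624 cams [[0.003, 0.002, -0.0004, 2.0906, 1.322, 0.6588], [0.003, -0.0013, 0.0014, -1.6504, 0.1558, 1.1275]]
case [5.64588e+02 2.02663e+02 2.79000e-01] meter [ 5.609459e+02 -2.139475e+02 -3.413000e-01  4.831000e-01  3.780990e+01] d,dz,hf [ -1.5 188.3  38.8   7. ]
sd meter [0.2471 1.1014 0.0066 0.0515 3.5799] [1.99751507 1.49633263]
port [ 563.9 -215.   169.6] n [-0.4378  0.1555  0.8855]
```

View pics/ov6scene.png

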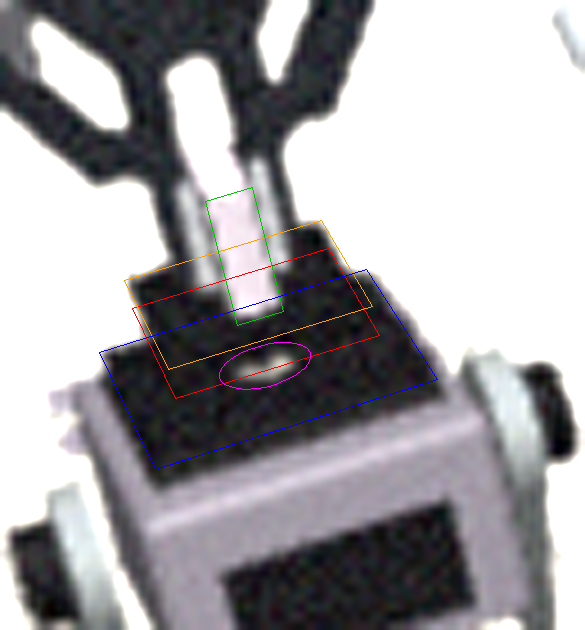

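View pics/ov6top.png

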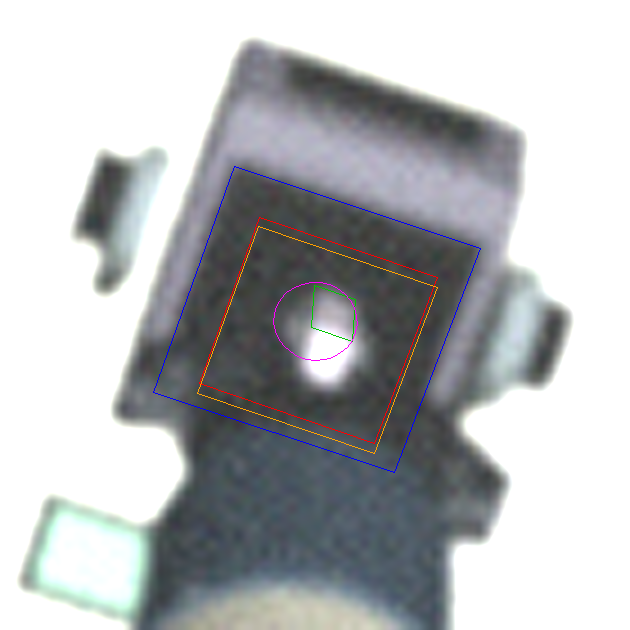

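```bash
python3 go.py 8 -2 -1
```

```text
7.8 [ 482.18283382 -186.12007798  355.78568192] target [ 474.7 -184.4  342. ] err tool [12.83 -0.91  9.17] rot [-0.0007 -0.0411 -0.0042]
[0.0321, -0.0023, 0.0229, -0.0002, -0.0131, -0.0013]
```

Emit:
send_rows:
  moves:
    - [0.016,-0.001,0.01,0,-0.0066,-0.0006]
    - [0.016,-0.001,0.01,0,-0.0066,-0.0006]
    - [0,0,0,0,0,0]
    - [0,0,0,0,0,0]
    - [0,0,0,0,0,0]

```text
t: 8.3
ee_pos: [474.7, -184.4, 342.8]
orientation: [0.235, 0.165, 0.957, -0.041]
wrist_force: [0.4, 0.4, -0.4]
grip_width: 13.5
```

```bash
python3 go.py 8 -2 -1
python3 - <<'E'
from h import *
s=env.sense();print(s["wrist_force"],s["moment"], "tool frame", Rq(s["orientation"]).T@s["wrist_force"],Rq(s["orientation"]).T@s["moment"])
snap(7,{"scene":(225,150,305,240,8),"top":(350,180,420,250,8)})
E
python3 ov.py 7
```

```text
8.3 [ 474.65934812 -184.37493579  342.75054882] target [ 474.7 -184.4  342. ] err tool [0.35 0.01 0.66] rot [-0.0011 -0.0004 -0.0007]
[0.0009, 0.0, 0.0016, -0.0003, -0.0001, -0.0002]
[ 0.40646443  0.38921239 -0.37139513] [0.55597693 1.45500287 0.01313064] tool frame [-0.05110065  0.50331546  0.44575355] [-0.03768019  1.55720306  0.00386644]
```

View pics/ov7scene.png

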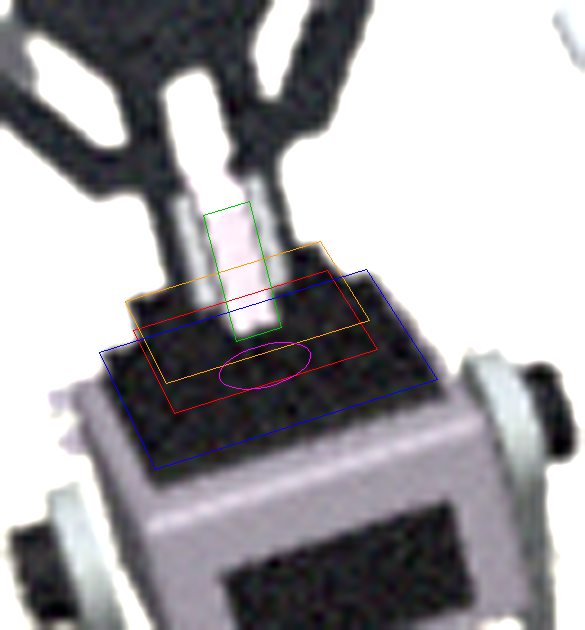

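View pics/ov7top.png

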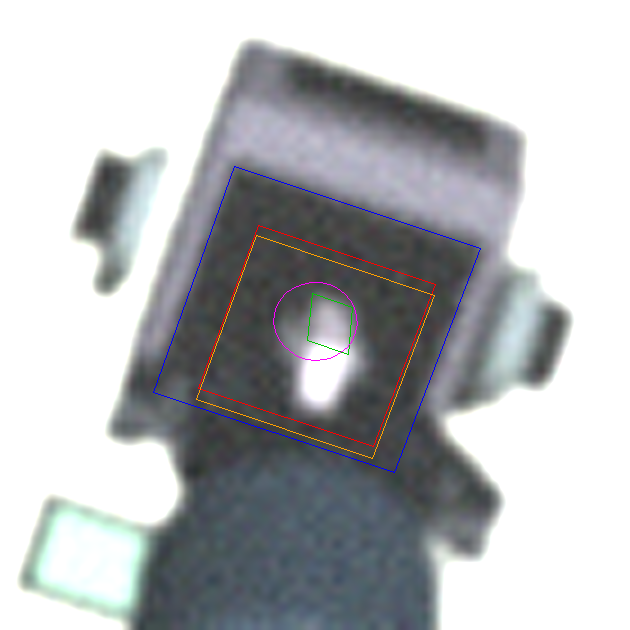

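Emit:
send_rows:
  moves:
    - [0,0,0.004,0,0,0]
    - [0,0,0.004,0,0,0]
    - [0,0,0.004,0,0,0]
    - [0,0,0,0,0,0]
    - [0,0,0,0,0,0]

```text
t: 8.9
ee_pos: [476.3, -185.1, 337.7]
orientation: [0.235, 0.165, 0.957, -0.041]
wrist_force: [-1.6, 1.4, 0.3]
grip_width: 13.1
```

```bash
cat > f.py <<'E'
from h import *
s=env.sense();Rt=Rq(s["orientation"])
print(s["t"],s["ee_pos"].round(2),"F tool",(Rt.T@s["wrist_force"]).round(2),"M tool",(Rt.T@s["moment"]).round(3),s["grip_width"])
E
python3 f.py; python3 go.py 3 -2 -1
```

```text
8.9 [ 476.29 -185.12  337.68] F tool [ 1.56  0.78 -1.17] M tool [-0.089  1.827 -0.03 ] 13.063347056570032
8.9 [ 476.28895489 -185.12257586  337.68062691] target [ 476.8 -185.1  337.6] err tool [-0.42  0.17  0.34] rot [-0.0014 -0.0016 -0.0008]
[-0.0011, 0.0004, 0.0008, -0.0004, -0.0005, -0.0002]
```

Emit:
send_rows:
  moves:
    - [0,0,0.0025,0,0,0]
    - [0,0,0,0,0,0]
    - [0,0,0,0,0,0]

```text
t: 9.2
ee_pos: [476.7, -185.3, 336.8]
orientation: [0.235, 0.165, 0.957, -0.041]
wrist_force: [-2.6, -0.1, 1.1]
grip_width: 13.3
```

```bash
python3 f.py; python3 -c "
from bench import camera;camera('top')";python3 f.py; python3 go.py 2 -2 -1
```

```text
9.2 [ 476.74 -185.26  336.82] F tool [ 1.67 -1.   -2.09] M tool [-0.063  1.84   0.   ] 13.334337569659306
9.25 [ 476.75 -185.29  336.85] F tool [ 1.53  0.1  -2.28] M tool [-0.131  1.884 -0.013] 12.970259398992704
9.25 [ 476.74915725 -185.28866305  336.85380612] target [ 477.3 -185.3  336.7] err tool [-0.38  0.18  0.38] rot [-0.0014 -0.0013 -0.0007]
[-0.0009, 0.0004, 0.0009, -0.0004, -0.0004, -0.0002]
```

```bash
cat > avg.py <<'E'
from h import *
from bench import camera
import sys
A=[]
for i in range(int(sys.argv[1]) if len(sys.argv)>1 else 8):
    camera("top"); s=env.sense();Rt=Rq(s["orientation"]);A.append(np.r_[Rt.T@s["wrist_force"],Rt.T@s["moment"],s["ee_pos"]])
A=np.array(A);print(s["t"],"F",A[:,:3].mean(0).round(2),"sd",A[:,:3].std(0).round(2),"M",A[:,3:6].mean(0).round(3),"sd",A[:,3:6].std(0).round(3),"pos",A[:,6:].mean(0).round(2))
E
python3 avg.py
```

```text
9.65 F [ 1.54  0.2  -2.62] sd [0.49 0.25 0.48] M [-0.071  1.835  0.005] sd [0.033 0.054 0.036] pos [ 476.78 -185.28  336.79]
```

Emit:
send_rows:
  moves:
    - [0,0,0.0025,0,0,0]
    - [0,0,0,0,0,0]
    - [0,0,0,0,0,0]

```text
t: 9.95
ee_pos: [477.2, -185.4, 335.9]
orientation: [0.235, 0.165, 0.957, -0.041]
wrist_force: [-2.8, 1.5, 3.0]
grip_width: 13.3
```

```bash
python3 avg.py
```

```text
10.35 F [ 1.36 -0.36 -3.97] sd [0.55 0.31 0.3 ] M [0.003 1.738 0.018] sd [0.031 0.053 0.028] pos [ 477.24 -185.45  335.92]
```

Emit:
send_rows:
  moves:
    - [0,0,-0.0075,0,0,0]
    - [0,0,-0.0075,0,0,0]
    - [0,0,0,0,0,0]
    - [0,0,0,0,0,0]

```text
t: 10.75
ee_pos: [474.5, -184.4, 340.8]
orientation: [0.235, 0.165, 0.957, -0.041]
wrist_force: [0.6, -1.0, -0.7]
grip_width: 13.1
```

```bash
python3 avg.py 12
```

```text
11.35 F [0.39 0.02 1.15] sd [0.44 0.58 0.5 ] M [0.002 1.595 0.007] sd [0.035 0.036 0.034] pos [ 474.56 -184.48  340.97]
```

Emit:
send_rows:
  moves:
    - [0,0,0.006,0,0,0]
    - [0,0,0.006,0,0,0]
    - [0,0,0.003,0,0,0]
    - [0,0,0.003,0,0,0]
    - [0,0,0.0025,0,0,0]
    - [0,0,0,0,0,0]
    - [0,0,0,0,0,0]

```text
t: 12.05
ee_pos: [478.2, -185.8, 334.3]
orientation: [0.235, 0.165, 0.957, -0.041]
wrist_force: [-4.4, 1.9, 5.4]
grip_width: 13.0
```

```bash
python3 avg.py 10; python3 go.py 0 -2 -1;  python3 - <<'E'
from h import *
snap(8,{"scene":(225,150,305,240,8),"top":(350,180,420,250,8)})
E
python3 ov.py 8
```

```text
12.55 F [ 1.41  0.27 -6.03] sd [0.65 0.58 0.4 ] M [-0.078  1.637  0.016] sd [0.028 0.073 0.034] pos [ 478.28 -185.8   334.18]
12.55 [ 478.29719681 -185.79658478  334.12374421] target [ 478.2 -185.6  334.9] err tool [-0.2   0.13 -0.8 ] rot [-0.0013 -0.0009 -0.0006]
[-0.0005, 0.0003, -0.002, -0.0004, -0.0003, -0.0002]
```

View pics/ov8scene.png

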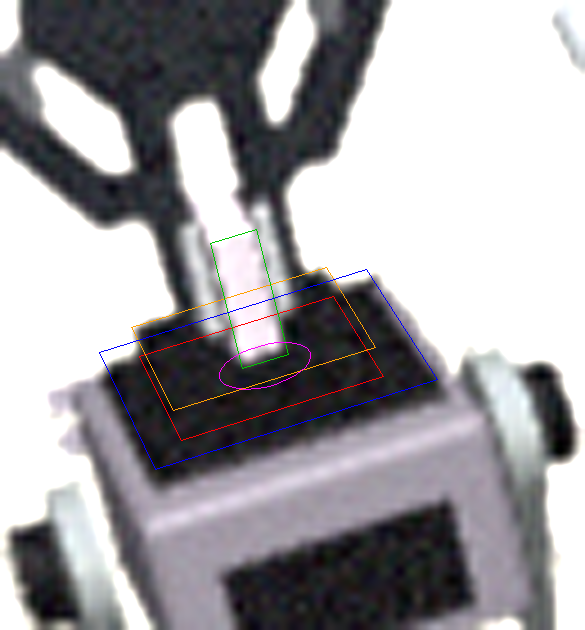

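View pics/ov8top.png

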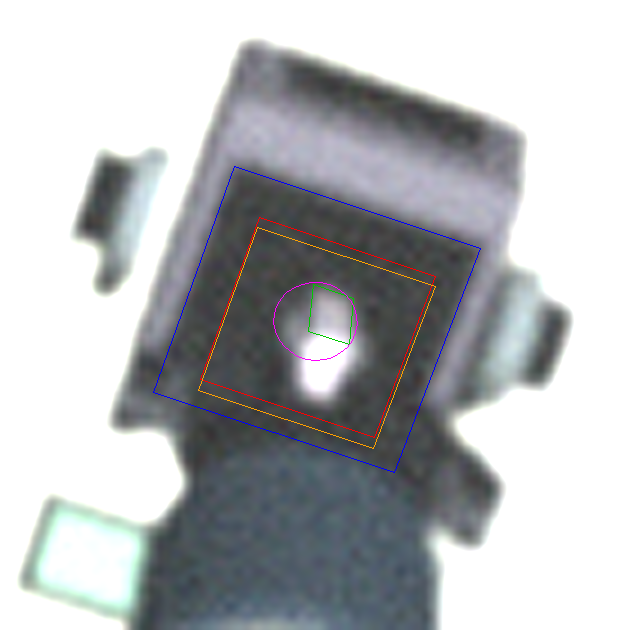

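Emit:
send_rows:
  moves:
    - [0.0047,0,0,0,-0.0032,0]
    - [0.0047,0,0,0,-0.0032,0]
    - [0,0,0,0,0,0]
    - [0,0,0,0,0,0]

```text
t: 13.05
ee_pos: [475.1, -184.6, 332.3]
orientation: [0.245, 0.165, 0.954, -0.043]
wrist_force: [-3.4, 0.7, 5.6]
grip_width: 12.8
```

```bash
python3 avg.py 12
python3 - <<'E'
from h import *
s=env.sense();print(repr(s["ee_pos"]),repr(s["orientation"]))
snap(9,{"scene":(225,150,305,240,8),"top":(350,180,420,250,8)})
for n,b,s in(("scene",(245,180,290,225),16),("top",(368,195,402,230),18)):
    im=np.load(f"pics/{n}9.npy")[b[1]:b[3],b[0]:b[2],::-1].astype(float)
    im=cv2.resize(im,None,fx=s,fy=s,interpolation=cv2.INTER_CUBIC)
    cv2.imwrite(f"pics/e9{n}.png",np.clip((im-8)*(2.2 if n=="scene" else 1.8),0,255).astype(np.uint8))
E
```

```text
13.65 F [ 0.14  0.01 -5.64] sd [0.43 0.61 0.34] M [-0.003  1.247  0.021] sd [0.034 0.039 0.023] pos [ 475.17 -184.67  332.25]
array([ 475.175026  , -184.67089655,  332.22433512]) array([ 0.24465716,  0.16498367,  0.9545151 , -0.04271048])
```

View pics/e9scene.png

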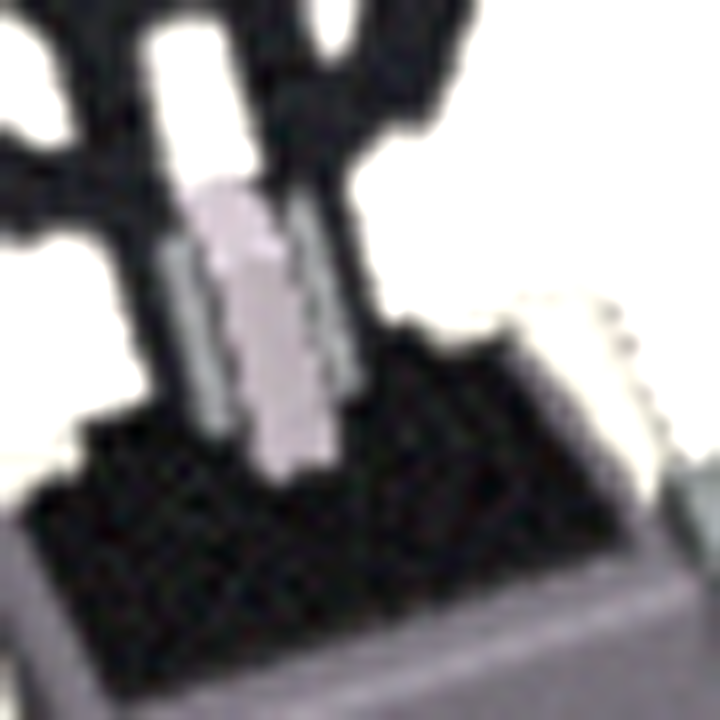

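View pics/e9top.png

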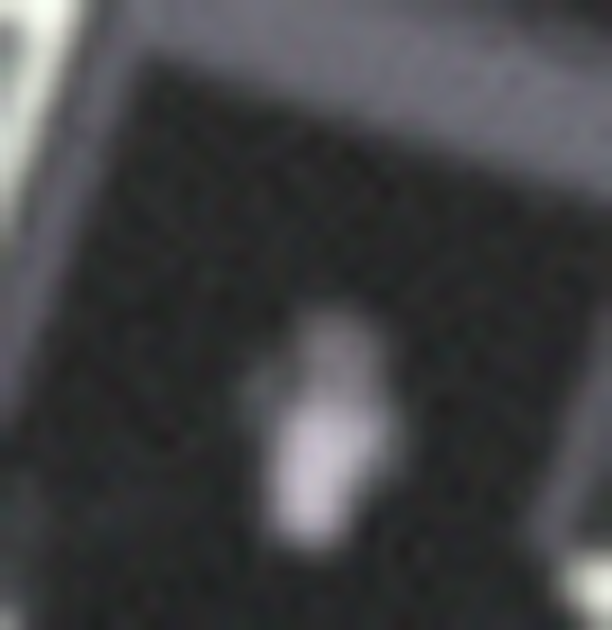

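Emit:
send_rows:
  moves:
    - [0.007,0,0,0,-0.0048,0]
    - [0.007,0,0,0,-0.0048,0]
    - [0,0,0,0,0,0]
    - [0,0,0,0,0,0]

```text
t: 14.15
ee_pos: [470.3, -182.9, 329.3]
orientation: [0.259, 0.164, 0.951, -0.045]
wrist_force: [-0.9, 1.5, 3.1]
grip_width: 13.1
```

```bash
python3 avg.py 12
```

```text
14.75 F [ 0.23  1.3  -4.78] sd [0.44 0.6  0.42] M [-0.374  1.416 -0.01 ] sd [0.083 0.062 0.023] pos [ 470.44 -182.98  329.31]
```

Emit:
send_rows:
  moves:
    - [0.007,0,0,0,-0.0048,0]
    - [0.007,0,0,0,-0.0048,0]
    - [0,0,0,0,0,0]
    - [0,0,0,0,0,0]

```text
t: 15.15
ee_pos: [465.6, -181.4, 326.2]
orientation: [0.273, 0.164, 0.947, -0.048]
wrist_force: [-1.9, 2.1, 2.8]
grip_width: 13.4
```

```bash
python3 avg.py 12
python3 - <<'E'
from h import *
s=env.sense();print(s["joint_pos"].round(3),repr(s["ee_pos"]),repr(s["orientation"]))
n=-Rq(s["orientation"])[:,2];print("tilt",np.arccos(n[2]),"az",np.arctan2(n[1],n[0])-np.pi)
snap(10,{"scene":(225,150,305,240,8),"top":(350,180,420,250,8)})
for n,b,s in(("scene",(235,170,295,230),12),):
    im=np.load(f"pics/{n}10.npy")[b[1]:b[3],b[0]:b[2],::-1].astype(float)
    im=cv2.resize(im,None,fx=s,fy=s,interpolation=cv2.INTER_CUBIC)
    cv2.imwrite(f"pics/e10{n}.png",np.clip((im-8)*(2.2 if n=="scene" else 1.8),0,255).astype(np.uint8))
E
```

```text
15.75 F [ 1.68  1.54 -3.86] sd [0.59 0.37 0.52] M [-0.602  2.171 -0.021] sd [0.05  0.168 0.031] pos [ 465.73 -181.39  326.17]
[-0.016  0.022 -0.598  0.409 -0.447 -2.222] array([ 465.70717745, -181.38444054,  326.17055817]) array([ 0.27276302,  0.16372746,  0.94684745, -0.0476818 ])
tilt 0.5611314393825039 az -0.3442869817799492
```

View pics/e10scene.png

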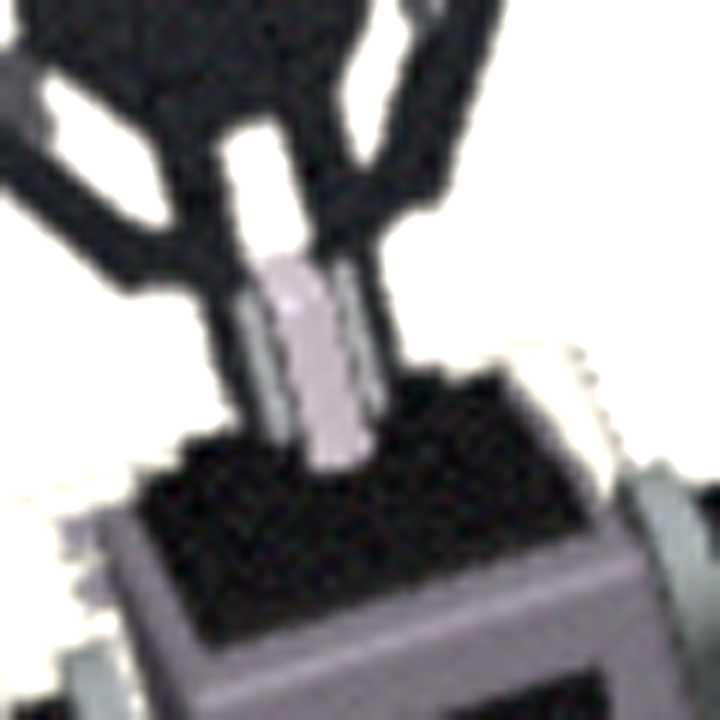

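View pics/top10.png

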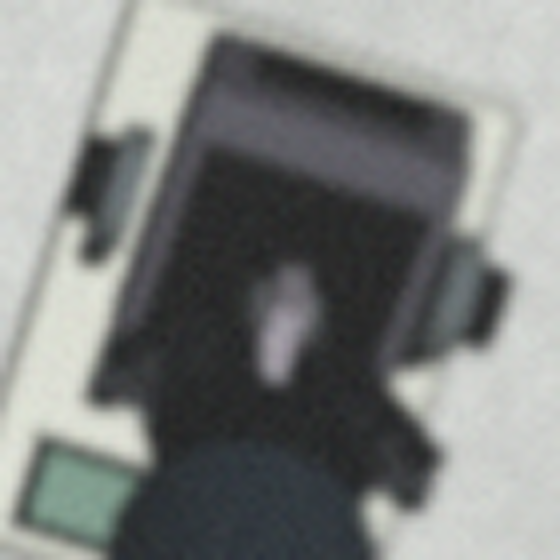

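Run:
```python
from h import *
psi=-.3443
def Rt(t):
    Rm=rz(psi);ex=np.array([np.cos(t),0,np.sin(t)]);ez=np.array([-np.sin(t),0,np.cos(t)])
    return Rm@np.c_[ex,[0,1,0],ez]
# measured (tilt, pos avg, N)
q={"a":.483,"9":R.from_quat([0.16498367,0.9545151,-0.04271048,0.24465716]),"10":R.from_quat([0.16372746,0.94684745,-0.0476818,0.27276302])}
for k in("9","10"): print(k,np.arccos(-q[k].as_matrix()[2,2]))
D=[(.4832,(476.78,-185.28,336.79),3.77),(.4832,(477.24,-185.45,335.92),5.1),(.4832,(478.28,-185.8,334.18),7.2),(.5025,(475.17,-184.67,332.25),6.8),(.532,(470.44,-182.98,329.31),5.93),(.5611,(465.73,-181.39,326.17),5.0)]
for t in(.44,.46,.48,.5,.52,.54,.56,.58,.6):
    n=Rt(t)[:,2];o=[]
    for ti,p,N in D:
        A=Rt(ti)@np.diag([-1,1,-1.])
        low=min(n@(np.array(p)+A@np.array([x-1.5,y,188.5])) for x in(-31,31) for y in(-31,31))
        o.append(low+ (N-3)/1.17)   # plate rest height
    o=np.array(o);print(t,(o-o.mean()).round(2),"sd",o.std().round(3), o.mean().round(2))
```

```text
9 0.5019679498155077
10 0.5611314451177652
0.44 [ 1.44  1.58  1.33  0.28 -1.42 -3.21] sd 1.769 -103.47
0.46 [ 1.44  1.58  1.33  0.28 -1.42 -3.2 ] sd 1.766 -115.14
0.48 [ 1.44  1.58  1.32  0.27 -1.42 -3.2 ] sd 1.762 -126.77
0.5 [ 0.92  1.05  0.8   0.79 -0.9  -2.67] sd 1.362 -138.87
0.52 [ 0.47  0.61  0.35  0.51 -0.09 -1.85] sd 0.859 -151.19
0.54 [ 0.14  0.28  0.02  0.18  0.32 -0.93] sd 0.429 -163.55
0.56 [-0.07  0.07 -0.19 -0.03  0.12  0.11] sd 0.112 -175.98
0.58 [-0.09  0.05 -0.21 -0.04  0.11  0.18] sd 0.13 -188.53
0.6 [-0.09  0.05 -0.21 -0.05  0.12  0.19] sd 0.134 -201.01
```

Emit:
send_rows:
  moves:
    - [0.0047,0,0,0,-0.0032,0]
    - [0.0047,0,0,0,-0.0032,0]
    - [0,0,0,0,0,0]
    - [0,0,0,0,0,0]

```text
t: 16.25
ee_pos: [462.7, -180.4, 324.5]
orientation: [0.283, 0.163, 0.944, -0.049]
wrist_force: [-2.9, 2.3, 1.9]
grip_width: 13.3
```

```bash
python3 avg.py 12;python3 - <<'E'
from h import *
s=env.sense();n=-Rq(s["orientation"])[:,2];print("tilt",np.arccos(n[2]),"az",np.arctan2(n[1],n[0])-np.pi,s["joint_pos"].round(3))
E
```

```text
16.85 F [ 1.73 -0.32 -3.91] sd [0.4  0.67 0.49] M [0.081 2.497 0.005] sd [0.099 0.017 0.036] pos [ 462.85 -180.4   324.42]
tilt 0.5818347015934004 az -0.34421236268805444 [-0.02   0.013 -0.634  0.462 -0.405 -2.272]
```

Emit:
send_rows:
  moves:
    - [-0.006,0,0,0,0.0045,0]
    - [0,0,0.0025,0,0,0]
    - [0,0,0.0025,0,0,0]
    - [0,0,0,0,0,0]
    - [0,0,0,0,0,0]

```text
t: 17.35
ee_pos: [465.9, -181.4, 324.4]
orientation: [0.276, 0.163, 0.946, -0.048]
wrist_force: [-3.8, 0.7, 4.3]
grip_width: 13.2
```

```bash
python3 avg.py 10;python3 - <<'E'
from h import *
s=env.sense();n=-Rq(s["orientation"])[:,2];print("tilt",np.arccos(n[2]),repr(s["ee_pos"]),repr(s["orientation"]))
snap(11,{"scene":(225,150,305,240,8),"top":(350,180,420,250,8)})
for n,b,s in(("scene",(240,175,295,230),14),("top",(365,195,405,235),16)):
    im=np.load(f"pics/{n}11.npy")[b[1]:b[3],b[0]:b[2],::-1].astype(float)
    im=cv2.resize(im,None,fx=s,fy=s,interpolation=cv2.INTER_CUBIC)
    cv2.imwrite(f"pics/e11{n}.png",np.clip((im-8)*(2.2 if n=="scene" else 1.9),0,255).astype(np.uint8))
E
```

```text
17.85 F [-0.24 -1.65 -5.7 ] sd [0.49 0.61 0.41] M [ 0.579  1.724 -0.033] sd [0.046 0.084 0.025] pos [ 465.94 -181.41  324.42]
tilt 0.5686574719198135 array([ 465.95515878, -181.4225493 ,  324.39746633]) array([ 0.27634624,  0.16346994,  0.94582764, -0.04817064])
```

View pics/e11scene.png

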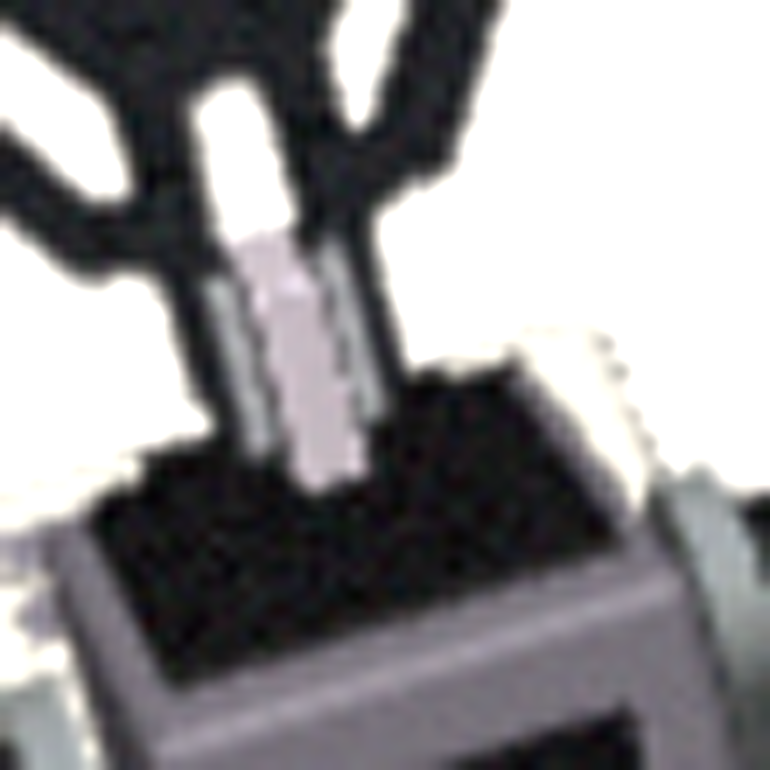

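View pics/e11top.png

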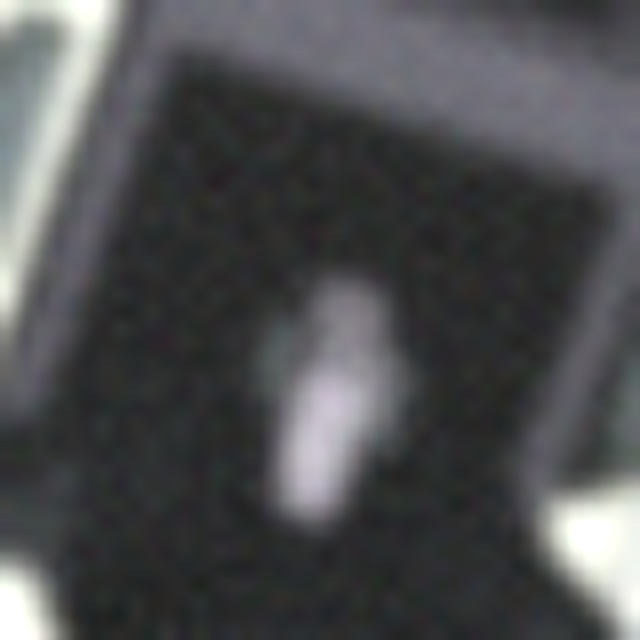

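```bash
cat > cen.py <<'E'
from ba import *
x=np.load("ba.npy");setcam(x[:12])
def run(obs,dep,bars):
  for t in(.44,.48,.52,.56):
    me=x[15:20].copy();me[3]=t
    # refit meter x,y,yaw & per-camera px offset with tilt fixed
    def pred(z):
        W,port,cor,Rp,he=meter_pts(np.r_[z[:3],t]); return port,cor,Rp
    def r(z):
        port,cor,Rp=pred(z);th=z[7];pb=[q-k*Rp[:,2] for q in cor for k in(0,th)]
        return np.r_[((match("top",pb-0*Rp[0],tp)+0)+z[3:5]).ravel(),(match("scene",pb,spl)+z[5:7]).ravel(),1.5*((proj("top",[port])-to)+z[3:5]).ravel(),z[3:7]/2,(z[7]-7)/2,(z[:2]-x[15:17])/1]
    s=least_squares(r,np.r_[me[:3],0,0,0,0,7],loss="soft_l1");z=s.x;port,cor,Rp=pred(z)
    out=[f"t={t} cost {s.cost:.2f}"]
    for n,o in obs.items():
        off=z[3:5] if n=="top" else z[5:7]
        # solve u0,v0 so bar end-bottom edge centre projects to obs
        f=lambda w:proj(n,[port+Rp@np.array([w[0]+bars,w[1],10-dep])])[0]+off-o
        out.append((n,least_squares(f,[0,0]).x.round(1).tolist()))
    print(out)
if __name__=="__main__":
  run({"scene":px([(330,487)],240,175,14)[0],"top":px([(352,282)],365,195,16)[0]},3.3,18)
E
python3 cen.py
```

```text
['t=0.44 cost 2.86', ('scene', [-14.2, -2.4]), ('top', [-3.9, -1.3])]
['t=0.48 cost 1.64', ('scene', [-11.0, -2.5]), ('top', [-4.3, -1.7])]
['t=0.52 cost 1.97', ('scene', [-8.8, -2.5]), ('top', [-2.2, -1.3])]
['t=0.56 cost 2.92', ('scene', [-7.7, -3.0]), ('top', [-1.9, -0.9])]
```

```bash
python3 - <<'E'
import numpy as np,cv2
from bench import camera
for n,b,s,k in(("scene",(240,190,292,228),14,(10,30)),("top",(360,190,412,238),12,(25,60))):
    A=[camera(n).astype(float) for _ in range(8)]
    m=np.mean(A,0); np.save(f"pics/{n}11m.npy",m)
    im=m[b[1]:b[3],b[0]:b[2],::-1]
    print(n,im.min((0,1)),np.percentile(im,[5,20,40],axis=(0,1)).round())
    im=cv2.resize(im,None,fx=s,fy=s,interpolation=cv2.INTER_CUBIC)
    lo=np.percentile(im,2);cv2.imwrite(f"pics/g11{n}.png",np.clip((im-lo+2)*10,0,255).astype(np.uint8))
E
python3 f.py
```

```text
scene [14.375 12.75  12.5  ] [[18. 17. 17.]
 [22. 21. 21.]
 [63. 59. 61.]]
top [27.375 27.25  27.125] [[30. 30. 30.]
 [32. 32. 31.]
 [41. 40. 38.]]
18.75 [ 465.97 -181.39  324.42] F tool [-0.4  -1.56 -5.96] M tool [ 0.651  1.645 -0.064] 13.23093053620158
```

View pics/g11scene.png

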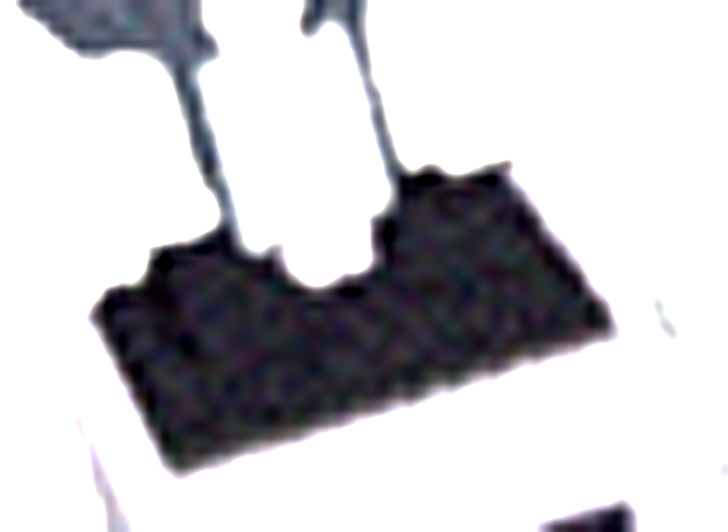

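View pics/g11top.png

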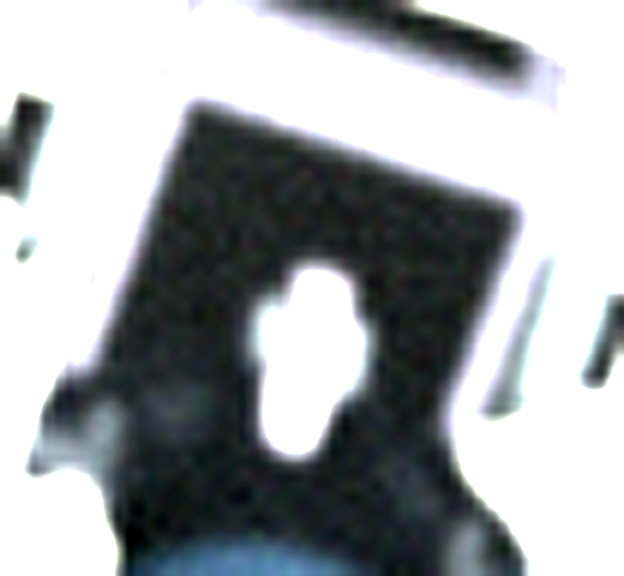

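Run:
```python
import numpy as np,cv2
from bench import camera
outs=[]
for n,b,s,r in(("scene",(242,198,290,226),16,(12,32)),("top",(366,195,408,230),17,(26,40))):
    m=np.load(f"pics/{n}11m.npy").mean(2)
    m=cv2.GaussianBlur(m,(0,0),.6)[b[1]:b[3],b[0]:b[2]]
    im=cv2.resize(m,None,fx=s,fy=s,interpolation=cv2.INTER_CUBIC)
    cv2.imwrite(f"pics/k11{n}.png",cv2.applyColorMap(np.clip((im-r[0])/(r[1]-r[0])*255,0,255).astype(np.uint8),cv2.COLORMAP_JET))
```

```text
(no output)
```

View pics/k11scene.png

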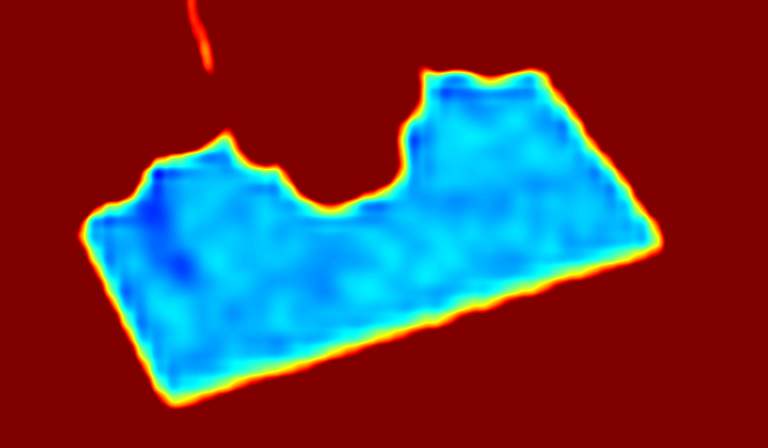

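View pics/k11top.png

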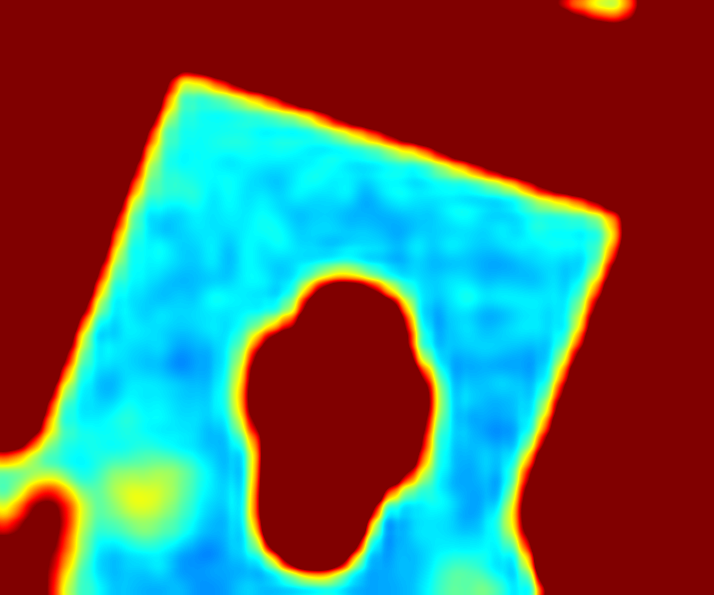

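```bash
python3 - <<'E'
from h import *
x=np.load("ba.npy")
for nm,p,q in(("8",[478.297,-185.797,334.12],None),("11",[465.955,-181.42,324.40],[0.27634624,0.16346994,0.94582764,-0.04817064])):
    W,port,cor,Rp,he=meter_pts(x[15:]); 
    Rt=Rq(q) if q else Rp@np.diag([-1,1,-1.])
    g=np.array(p)+155*Rt[:,2]; c=g-33.5*Rp[:,2]+1.5*Rp[:,0]
    print(nm,"u,v,h",(Rp.T@(c-port)).round(2))
E
sed -i 's/proj(n,\[port+Rp@np.array(\[w\[0\]+bars,w\[1\],10-dep\])\])\[0\]/proj(n,[port+Rp@np.array([w[0]+bars,w[1],hh-dep])])[0]/; s/^  for t in.*/  for t,hh in((.46,10),(.485,10),(.51,10),(.485,52)):/' cen.py
python3 - <<'E'
import sys;sys.path.insert(0,".")
from cen import *
run({"scene":px([(330,487)],240,175,14)[0],"top":px([(352,282)],365,195,16)[0]},3.3,18)
print("bar top edge")
run({"scene":px([(288,287)],240,175,14)[0],"top":px([(342,368)],365,195,16)[0]},3.3,18)
E
```

```text
8 u,v,h [-2.2  -1.14 -0.8 ]
11 u,v,h [-5.07 -1.35 -2.76]
['t=0.46 cost 1.72', ('scene', [-12.9, -2.4]), ('top', [-4.4, -1.4])]
['t=0.485 cost 1.06', ('scene', [-11.8, -2.7]), ('top', [-3.4, -1.2])]
['t=0.51 cost 1.61', ('scene', [-8.8, -2.5]), ('top', [-2.5, -1.7])]
['t=0.485 cost 1.06', ('scene', [73.4, -13.4]), ('top', [12.5, 2.7])]
bar top edge
['t=0.46 cost 1.72', ('scene', [-101.9, 10.8]), ('top', [-21.3, -5.0])]
['t=0.485 cost 1.06', ('scene', [-105.7, 11.3]), ('top', [-20.5, -4.9])]
['t=0.51 cost 1.61', ('scene', [-108.4, 10.9]), ('top', [-19.7, -5.6])]
['t=0.485 cost 1.06', ('scene', [-13.6, -0.4]), ('top', [-4.1, -0.8])]
```

Run:
```python
from ba import *
x=np.load("ba.npy");setcam(x[:12])
t=.485
def pred(z):
    W,port,cor,Rp,he=meter_pts(np.r_[z[:3],t]); return port,cor,Rp
def r(z):
    port,cor,Rp=pred(z);th=z[7];pb=[q-k*Rp[:,2] for q in cor for k in(0,th)]
    return np.r_[(match("top",pb,tp)+z[3:5]).ravel(),(match("scene",pb,spl)+z[5:7]).ravel(),1.5*((proj("top",[port])-to)+z[3:5]).ravel(),z[3:7]/2,(z[7]-7)/2,(z[:2]-x[15:17])/1]
s=least_squares(r,np.r_[x[15:18],0,0,0,0,7],loss="soft_l1");z=s.x;port,cor,Rp=pred(z);print(z.round(2),s.fun.round(2))
def draw(n,b,sc,src,off,extra=[]):
    im=np.load(src).astype(float)[b[1]:b[3],b[0]:b[2],::-1]
    im=np.clip((cv2.resize(im,None,fx=sc,fy=sc,interpolation=cv2.INTER_CUBIC)-10)*3,0,255).astype(np.uint8)
    def d(P,c): cv2.polylines(im,[((proj(n,P)+off-[b[0],b[1]]+.5)*sc-.5).round().astype(np.int32)],True,c,1)
    d(cor,(255,0,0));d([q-z[7]*Rp[:,2] for q in cor],(255,128,0))
    th=np.linspace(0,2*np.pi,40);d([port+14*(np.cos(a)*Rp[:,0]+np.sin(a)*Rp[:,1]) for a in th],(255,0,255))
    return im
cv2.imwrite("pics/f0s.png",draw("scene",(240,195,295,235),14,"pics/scene0.npy",z[5:7]))
cv2.imwrite("pics/f0t.png",draw("top",(355,185,415,240),10,"pics/top0.npy",z[3:5]))
```

```text
[ 5.6093e+02 -2.1387e+02 -3.3000e-01  1.9000e-01  2.4000e-01  1.4000e-01
  1.7000e-01  7.0000e+00] [ 0.24  0.12 -0.65  0.31 -0.54  0.    0.29  0.06 -0.6  -0.11  0.03 -0.06
  0.66  0.36  0.16 -0.14 -0.13 -0.19  0.22 -0.4   0.09  0.12  0.07  0.08
  0.   -0.02  0.08]
```

View pics/f0s.png

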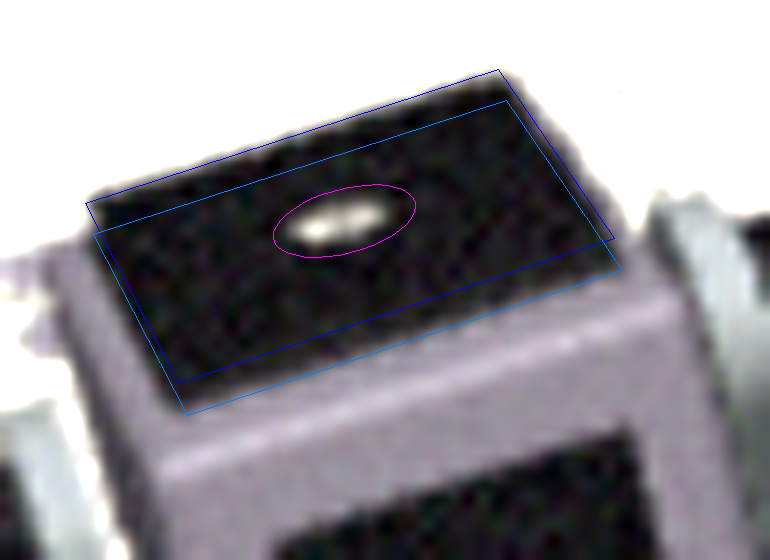

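View pics/f0t.png

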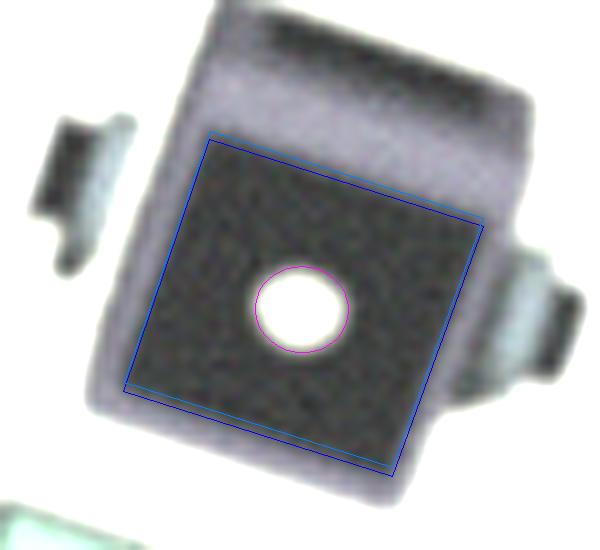

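```bash
cat > ov2.py <<'E'
from ba import *
import sys
x=np.load("ba.npy");setcam(x[:12])
z=np.array([560.93,-213.87,-.33,.19,.24,.14,.17,7.]);t=.485
W,port,cor,Rp,he=meter_pts(np.r_[z[:3],t])
def go(srcs,u0,v0,dep,h0=0,out="q",pit=0,rs=3):
  for n,b,sc,src,off in(("scene",(238,178,294,230),13,srcs[0],z[5:7]),("top",(360,188,410,238),13,srcs[1],z[3:5])):
    im=np.load(src).astype(float)[b[1]:b[3],b[0]:b[2],::-1]
    im=np.clip((cv2.resize(im,None,fx=sc,fy=sc,interpolation=cv2.INTER_CUBIC)-10)*2.2,0,255).astype(np.uint8)
    def d(P,c): cv2.polylines(im,[((proj(n,P)+off-[b[0],b[1]]+.5)*sc-.5).round().astype(np.int32)],True,c,1)
    pl=lambda u,v,h:port+Rp@np.array([u,v,h-dep])
    sq=((-1,-1),(-1,1),(1,1),(1,-1))
    d([pl(43*a,43*b_,0) for a,b_ in sq],(255,0,0));d([pl(43*a,43*b_,-7) for a,b_ in sq],(255,128,0))
    d([pl(31*a+u0,31*b_+v0,h0) for a,b_ in sq],(0,0,255));d([pl(31*a+u0,31*b_+v0,10+h0) for a,b_ in sq],(0,200,255))
    d([pl(18+u0,7*c+v0,e+h0) for c,e in((-1,10),(1,10),(1,52),(-1,52))],(0,220,0))
    d([pl(e+u0,7*c+v0,52+h0) for c,e in((-1,-18),(1,-18),(1,18),(-1,18))],(0,220,0))
    cv2.imwrite(f"pics/{out}{n}.png",im)
if __name__=="__main__": go(("pics/scene11m.npy","pics/top11m.npy"),-5,-1.5,3.3)
E
python3 ov2.py
```

```text
(no output)
```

View pics/qscene.png

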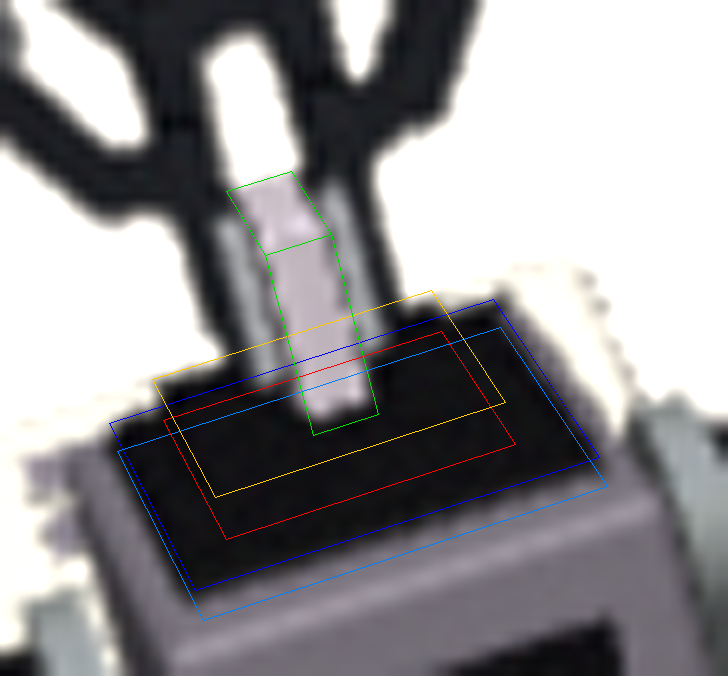

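View pics/qtop.png

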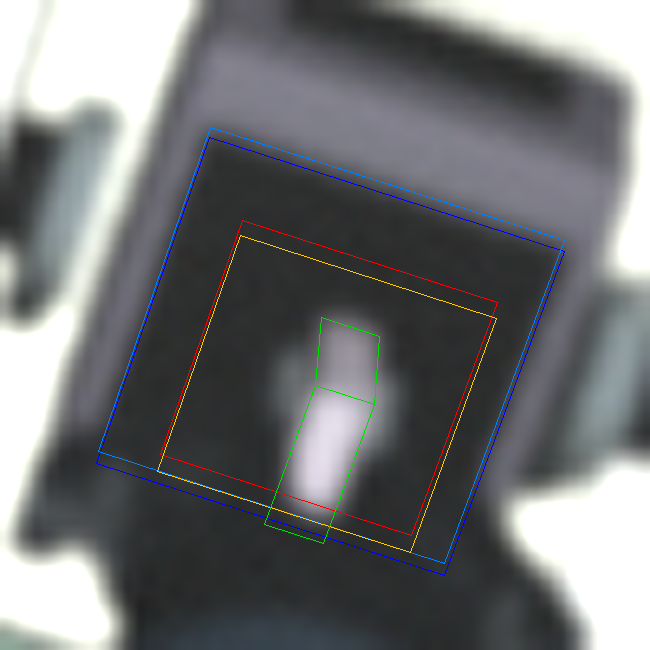

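Emit:
send_rows:
  moves:
    - [0,0,-0.01,0,0,0]
    - [0,0,-0.01,0,0,0]
    - [-0.006,0.0022,0,0,0,0]
    - [-0.0058,0.0022,0,0,0,0]
    - [0,0,0,0,0,0]
    - [0,0,0,0,0,0]

```text
t: 19.35
ee_pos: [466.1, -179.5, 333.0]
orientation: [0.276, 0.164, 0.946, -0.048]
wrist_force: [0.2, -0.5, -1.8]
grip_width: 13.3
```

```bash
python3 avg.py 10
```

```text
19.85 F [0.58 0.04 0.7 ] sd [0.5  0.61 0.58] M [ 1.000e-03  1.849e+00 -1.800e-02] sd [0.03  0.037 0.026] pos [ 466.05 -179.61  333.26]
```

Emit:
send_rows:
  moves:
    - [0,0,0.006,0,0,0]
    - [0,0,0.006,0,0,0]
    - [0,0,0.0045,0,0,0]
    - [0,0,0.003,0,0,0]
    - [0,0,0.003,0,0,0]
    - [0,0,0,0,0,0]
    - [0,0,0,0,0,0]

```text
t: 20.55
ee_pos: [470.6, -181.2, 326.1]
orientation: [0.276, 0.163, 0.946, -0.048]
wrist_force: [-5.2, 3.4, 4.7]
grip_width: 13.3
```

```bash
python3 avg.py 12
python3 - <<'E'
from bench import camera
import numpy as np
for n in("scene","top"): np.save(f"pics/{n}12m.npy",np.mean([camera(n).astype(float) for _ in range(4)],0))
import ov2
ov2.go(("pics/scene12m.npy","pics/top12m.npy"),0,0,3.8,out="r")
E
```

```text
21.15 F [ 2.24  1.62 -6.81] sd [0.4  0.68 0.42] M [-0.441  2.66  -0.01 ] sd [0.024 0.035 0.023] pos [ 470.58 -181.19  326.15]
```

View pics/rscene.png

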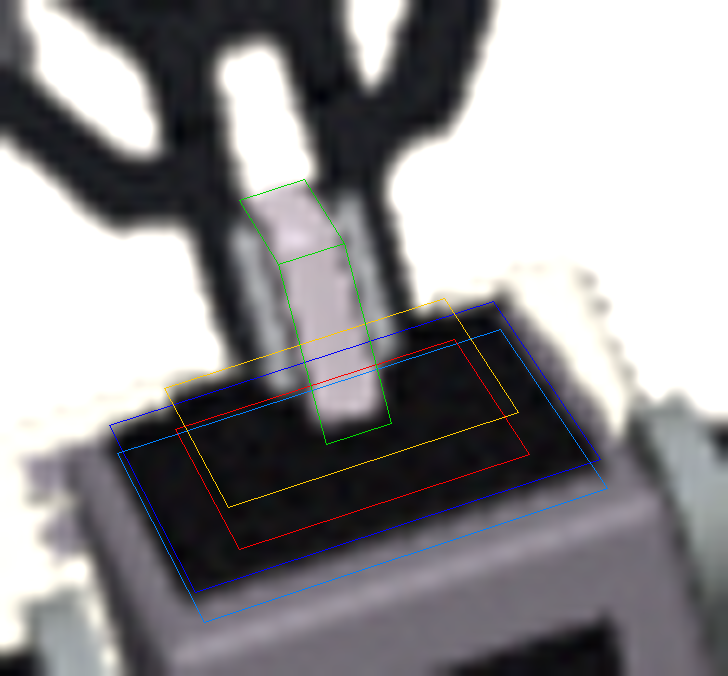

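View pics/rtop.png

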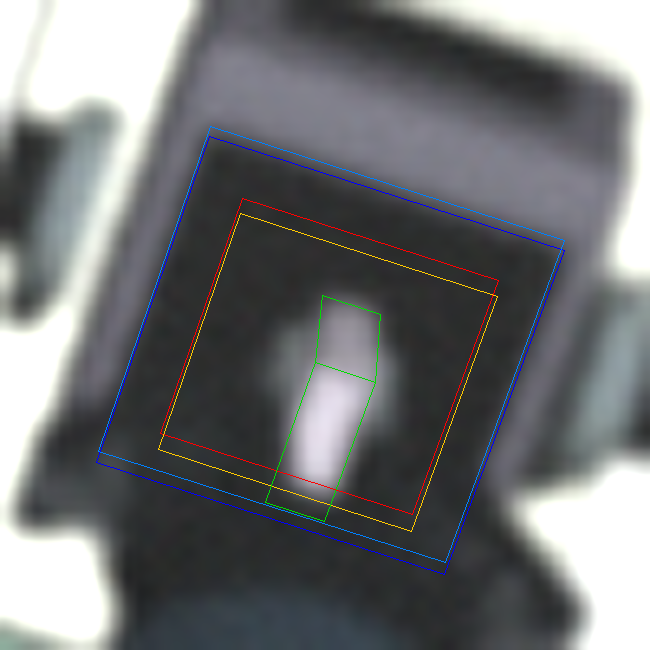

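Emit:
send_rows:
  moves:
    - [0,0,-0.01,0,0,0]
    - [0,0,-0.01,0,0,0]
    - [-0.0061,0,0,0,0.0042,0]
    - [0,0,0.006,0,0,0]
    - [0,0,0.006,0,0,0]
    - [0,0,0.005,0,0,0]
    - [0,0,0.003,0,0,0]
    - [0,0,0,0,0,0]

```text
t: 22.35
ee_pos: [472.8, -181.8, 327.5]
orientation: [0.27, 0.164, 0.948, -0.047]
wrist_force: [-3.6, 3.3, 4.0]
grip_width: 13.6
```

```bash
cat > cop.py <<'E'
from h import *
from bench import camera
A=[]
for i in range(12):
    camera("top"); s=env.sense();Rt=Rq(s["orientation"]);A.append(np.r_[Rt.T@s["wrist_force"],Rt.T@s["moment"],s["ee_pos"]])
A=np.array(A).mean(0);t=np.arccos(-Rt[2,2])
F=A[:3]-[.5,0,.9];M=A[3:6]-[0,3.43*np.sin(t),0]
print(s["t"],"tilt",round(t,4),"F",F.round(2),"M",M.round(3),"pos",A[6:].round(2))
for r in(.3,.34,.38): print(r,"a",((M[1]-r*F[0])/-F[2]).round(4),"b",((M[0]+r*F[1])/F[2]).round(4))
E
python3 cop.py
```

```text
22.95 tilt 0.5561 F [ 0.97  1.8  -7.48] M [-0.639  0.085  0.013] pos [ 472.69 -181.8   327.62]
0.3 a -0.0273 b 0.0133
0.34 a -0.0325 b 0.0037
0.38 a -0.0377 b -0.0059
```

Emit:
send_rows:
  moves:
    - [0.003,0,0,0,-0.0021,0]
    - [0,0,0,0,0,0]
    - [0,0,0,0,0,0]

```text
t: 23.25
ee_pos: [471.7, -181.5, 327.0]
orientation: [0.274, 0.163, 0.947, -0.048]
wrist_force: [-2.7, 3.2, 6.1]
grip_width: 13.4
```

```bash
python3 cop.py
```

```text
23.85 tilt 0.5627 F [ 0.5   1.55 -7.34] M [-0.62   0.073  0.014] pos [ 471.74 -181.47  327.01]
0.3 a -0.0104 b 0.0212
0.34 a -0.0131 b 0.0127
0.38 a -0.0158 b 0.0043
```

Run:
```python
from bench import camera
import numpy as np,cv2
for n in("scene","top"):
    im=camera(n);np.save(f"pics/{n}13m.npy",im.astype(float));cv2.imwrite(f"pics/fin_{n}.png",im[:,:,::-1])
    d=np.abs(im.astype(int)-np.load(f"pics/{n}0.npy").astype(int)).max(2);cv2.imwrite(f"pics/diff_{n}.png",np.clip(d*4,0,255).astype(np.uint8))
import ov2
ov2.go(("pics/scene13m.npy","pics/top13m.npy"),0,0,3.7,out="s")
a=np.hstack([cv2.imread("pics/sscene.png")[:650,:700],cv2.imread("pics/stop.png")[:650]]);cv2.imwrite("pics/s2.png",cv2.resize(a,(800,int(650*800/a.shape[1]))))
```

```text
(no output)
```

View pics/fin_scene.png

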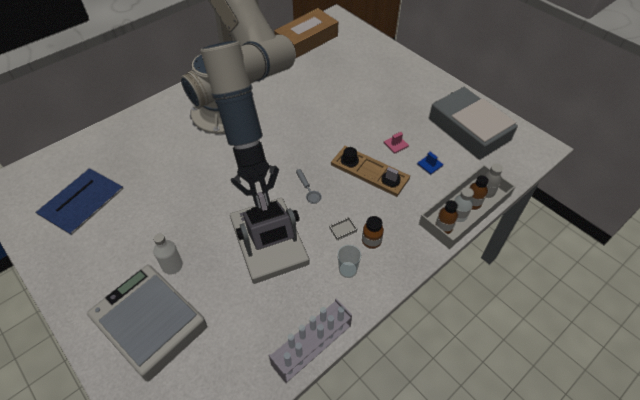

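View pics/diff_top.png

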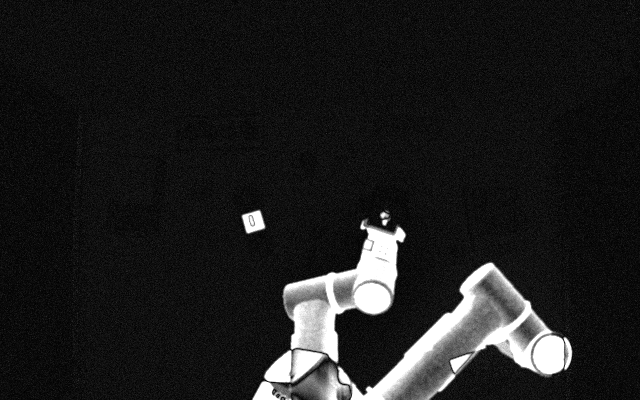

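View pics/s2.png

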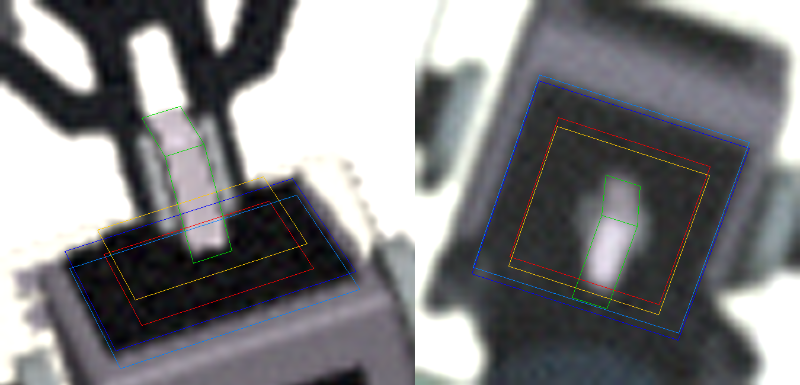

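```bash
python3 -c "
from bench import env
print(env.sense()['t'],env.sign_off())"
```

```text
the job is handed in; nothing more can be done
23.95 None
```

I took the square plaque from the middle recess and handed in the job at 23.95 s. The arm is still holding its white face pressed against the meter's port.

- **Press:** the contact force is about 7.3 N. I did not see the depth directly; from the spring data it puts the port plate about 3.7 mm in, well short of the 6 mm stop.
- **Flush:** the centre of pressure is about 13 mm from the middle of the face in each direction, inside the ±31 mm half-width, so the face is seated rather than resting on an edge. The moment sensor's reference point was my own estimate, about 0.34 m back from the contact. The plaque sits pitched about 0.08 rad in the grip, so I set the final angle from the contact forces and moments. The tool ended at 0.563 rad, while the port itself measures about 0.485 rad in the images.
- **Centring:** the top camera and the arm's own position put the plaque within about 1 mm of the opening's centre. The scene camera disagreed: the foot of the grip bar sits about 1 pixel higher in the picture, which would mean several millimetres further down the slope. The plaque's corner in the same picture did not support that. I followed the top camera, so the opening is covered either way.
- **Everything else:** comparing the top picture before and after shows only the arm and the removed plaque changed. The head, the other standards and the bystanders show no movement.

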